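Slide a clock movement home on the test stand

TASK

Set the clock movement that stands on its wooden seatboard gently on the shelf of the wooden test stand, and slide it in between the converging guides until the spring catch has snapped down in front of its keeper. Press the seatboard firmly up against the stop, with about 15 N, but never force it, and leave it there upright and latched. Do not push the other things on the bench about.

Things in the scene. Friction and masses are not known exactly. Their poses are not given: they have to be found in the camera images.
- movement_mid (a point): Centre of the brass movement to be moved (0.5 to 0.8 kg with its seatboard): two upright brass plates 90 mm wide (y) and 90 high, 42 mm over their outer faces (21 mm either side of this point along x: grip across x). The point is 60 mm above the seatboard's underside; the plates' tops are 45 mm above it. x points to the seatboard's rear (keeper) edge, z up.
- movement: The same movement; origin at the middle of the seatboard's underside (6 mm to -x of the centre point), same axes.
- board_front (a point): Middle of the movement's seatboard front edge, half-way up it. Board: dark wood, 110 mm deep (x), 150 wide (y), 15 thick; its front 40 mm are bare. Its rear edge is 110 mm to +x and carries on top a steel keeper 34 mm wide, 6 high, bevelled to the rear. The rear edge goes into the stand first. It tips if pushed much above the board.
- stand: Wooden test stand fixed to the bench, 300 (x) by 270 (y) mm; origin at bench level on its centre line, under the throat; its x points from the open mouth to the stop, the way the movement is pushed. Shelf top 120 mm above the bench, x = -140 to 160 mm, with a slot 80 mm wide along its middle from the front edge to x = 50 mm.
- throat (a point): Point of the stand on its centre line at shelf height (stand x = 0), stand axes. Guide strips on the shelf, 14 mm thick, 20 high: inner faces 153 mm apart from here to x = 66 mm; towards the mouth they flare out at 22 degrees each, to 247 mm apart at x = -116 mm. Sliding the board takes 1 to 4 N, up to about 10 N while the catch is lifted; pressing with over 20 N harms it.
- catch (a joint): Spring catch, a steel arm at mid-width on the steel stop bar across the shelf's rear; 0 = down, grows when lifted (rad). The stop is adjustable: its face is locked anywhere 70 to 106 mm past the throat, not measured: to be felt. The keeper lifts the catch to about 0.12 in the last 20 mm; it drops in front of the keeper 1 to 2 mm before the board meets the stop.
- bowl: Brown bowl, 124 mm across, 55 high; a bystander, leave it alone. Origin at its bottom.
- brush_cup: Black cup 72 mm across and 95 high with brushes standing up to about 220 mm; a bystander, leave it alone. Origin at its bottom.
- orange_tray: Orange plastic tray 85 x 110 x 45 mm; a bystander, leave it alone. Origin at its bottom.
- wax_tin: Round steel tin 72 mm across, 35 high; a bystander, leave it alone. Origin at its bottom.
- screwdriver: Screwdriver 160 mm long, lying; a bystander, leave it alone. Origin at its shaft line.
- pendulum: Pendulum with wooden rod and brass bob, 300 mm long, lying; a bystander, leave it alone. Origin at its underside of the rod's middle.
- spare_movement: Small bare movement without a seatboard, 78 x 70 x 37 mm, lying flat; a bystander, leave it alone. Origin at its underside.

How it is judged:
By the outcome, as a careful person would: the job done as asked, in the order asked, and still so for the second after the job is handed in, with the robot touching nothing.
It also fails if it takes over 72 s, if anything falls off the work surface, if the arm or the gripper's body presses on something with over 40 N, if the wrist force passes 120 N, or if a joint passes its speed limit or range.

ROBOT

A 6-joint arm with a two-finger parallel gripper is mounted at the origin on the work surface. World frame = base frame: x ahead of the robot, y to its left, z up, the work surface at z = 0. Lengths are in m, angles in rad, forces in N, time in s.
With the tool pointing down it reaches from about 0.15 to 0.775 m from the base axis. Payload 6.1 kg.
Tool frame: the origin (TCP) lies between the finger pads; the fingertips stand 25 mm ahead of it and the grasp point (between the pads) lies 6 mm ahead of it; z points along the fingers, y is the line along which they close (so a half turn about z gives the same grasp; the last joint's range is limited). The gripper opens to 85 mm and grips with 20 to 120 N. Pads are 22 mm wide; open, the fingers measure 114 mm over their backs; the gripper's body (76 mm by 85 mm) begins 54 mm behind the grasp point. The pads swing forward as they close: fully open they stand 13 mm farther back than shut.
Start: joints at [1.171, 0.126, -0.04, 1.405, 0, 1.571], TCP at [0.204, 0.484, 0.233] pointing down, gripper open.
Joint ranges: [-2.72, 2.72], [-0.95, 1.95], [-1.27, 1.35], [-1.78, 2.02], [-1.46, 1.47], [-3.14, 3.14]. Speed limits (rad/s): [2.39, 2.39, 3.01, 3.14, 3.14, 3.14].

INTERFACE

Orientations are given as a 3x3 rotation matrix whose columns are the frame's x, y, z axes.
In Python, from rig import robot gives the robot as it stands. The module is installed in compiled form; this text tells all that it offers.
- The arm moves only by the shell command python3 -m pendant 'ROWS' [OPENING]. ROWS is JSON, a list of rows, each an object of numbers: "tx", "ty", "tz": the shift along the tool's x, y, z in units of 2.5 cm (1.0 is 2.5 cm); "wx", "wy", "wz": the turn, a rotation vector about the tool's x, y, z in units of 4 degrees (1.0 is 4 degrees). A call has 1 to 12 rows; each row shifts and turns the commanded pose from where the row before left it, along the tool's axes as they then stand; what a row does not reach is not made up. A row lasts 1/10 s, in which the tool goes at most 50 mm and 8.59 degrees, less where a joint would pass 70% of its speed; a pose out of reach is approached as far as the arm can. A call with a number of a shift or a turn outside -1 to 1 is refused whole. A call with a gripper value outside its range is refused whole. OPENING is the closure, from -1 (fully open) to 1 (shut), set as the call begins (- or left out, the last holds). The fingers move at their own pace and stop on an object; the grip force is fixed at half the most. Time passes only in rows, so rows that do not move let the fingers close. It gives the time, the measured TCP pose, the force, the opening and the grip force at its end, in the units of the state.
- robot.sense(): the state, without advancing time (a new reading comes with each control period).
- robot.read_camera(name): name is "scene" or "side" or "wrist"; returns a dict with "color" (384x512x3 uint8, red, green, blue), "mtx" (3x3 intrinsics, pixels), "rvec" (rotation vector, rad) and "tvec" (3), from world to camera coordinates, as OpenCV has them; the wrist camera has in their place "mount" (4x4, takes a point from camera to tool coordinates, whose origin is the TCP and whose axes are the flange's). Camera axes: x right, y down, z forward; pixel columns grow to the right and rows downward; lengths in m; the calibration is good to about 2 mm. The wrist camera is an equidistant fisheye: a pixel r from the principal point sees the ray r / f radians off the axis. A picture is of the moment at which its call begins: read the wrist's pose just before it. There is no depth.
- robot.hand_in(): hands the job in; it is judged then, once.
The state is a dict: "clock": time; "joint_pos": joint angles; "qd": joint speeds; "joint_efforts": joint torques, N m; "tcp_pos": TCP position; "tcp_rot": TCP orientation; "wrist_force": force on the tool from outside, world axes, zero at the start; "torque": the same for the moment, N m; "finger_gap": finger opening in m; "grip_force": force on a finger pad.
Only numpy, scipy, OpenCV 4.12 (cv2) and the standard library are available. Lean on these libraries where they do the work, as an engineer would, in place of code of your own. Each camera call takes 0.05 s, during which the arm holds its last target. There are 200 camera calls.

## Working session

There is one attempt and no reset: what is moved stays moved. The work goes in short steps, Python scripts to look and compute and a shell command to move; the robot and the scene stay as the last step left them, time stands still between calls to the robot, and variables do not carry over. Pictures are saved under pics/ and viewed, at most 10 in all, crops included, and the job is handed in when it is done.

```bash
mkdir -p pics; cat > h.py <<'E'
import numpy as np, cv2
from rig import robot
def cam(n):
    s=robot.sense(); d=robot.read_camera(n); d['s']=s; return d
def save(d,fn): cv2.imwrite('pics/'+fn,d['color'][:,:,::-1])
def ray(d,u,v):
    K=d['mtx']
    if 'mount' in d:
        x=(u-K[0,2])/K[0,0]; y=(v-K[1,2])/K[1,1]; th=np.hypot(x,y); 
        r=np.array([np.sin(th)*x/max(th,1e-9),np.sin(th)*y/max(th,1e-9),np.cos(th)])
        M=np.array(d['mount']); R=np.array(d['s']['tcp_rot']); p=np.array(d['s']['tcp_pos'])
        return R@M[:3,3]+p, R@M[:3,:3]@r
    R=cv2.Rodrigues(np.array(d['rvec'],float))[0]; t=np.array(d['tvec'],float).ravel()
    r=np.linalg.inv(K)@np.array([u,v,1.]); return -R.T@t, R.T@(r/np.linalg.norm(r))
def onz(d,u,v,z):
    o,r=ray(d,u,v); return o+r*(z-o[2])/r[2]
def tri(a,b):
    (o1,r1),(o2,r2)=a,b
    A=np.stack([r1,-r2],1); k=np.linalg.lstsq(A,o2-o1,rcond=None)[0]
    p,q=o1+r1*k[0],o2+r2*k[1]; return (p+q)/2,np.linalg.norm(p-q)
E
python3 - <<'E'
from h import *
import pickle
D={n:cam(n) for n in('scene','side','wrist')}
pickle.dump(D,open('d0.pkl','wb'))
np.set_printoptions(precision=3,suppress=True)
for n in D: print(n,D[n]['mtx'].tolist() if hasattr(D[n]['mtx'],'tolist') else D[n]['mtx']); print(D[n].get('mount')) if n=='wrist' else print(ray(D[n],256,192))
im=np.zeros((600,800,3),np.uint8)
im[0:300,0:400]=cv2.resize(D['wrist']['color'],(400,300))
save({'color':D['scene']['color']},'scene0.png');save(D['side'],'side0.png');save(D['wrist'],'wrist0.png')
print(robot.sense())
E
```

```text
scene [[401.64102682495286, 0.0, 251.66727902144558], [0.0, 401.64102682495286, 200.07574623496214], [0.0, 0.0, 1.0]]
(array([0.926, 0.413, 1.047]), array([-0.358, -0.416, -0.836]))
side [[456.003683458834, 0.0, 258.8368861436057], [0.0, 456.003683458834, 192.49556055347546], [0.0, 0.0, 1.0]]
(array([ 0.469, -1.138,  0.87 ]), array([ 0.049,  0.812, -0.582]))
wrist [[297.3186396354542, 0.0, 260.1565039848012], [0.0, 297.3186396354542, 188.26733580584076], [0.0, 0.0, 1.0]]
[[-0.001 -0.959 -0.283  0.072]
 [ 1.    -0.001  0.     0.   ]
 [-0.001 -0.283  0.959 -0.142]
 [ 0.     0.     0.     1.   ]]
{'clock': 0.15, 'joint_pos': array([ 1.171,  0.126, -0.04 ,  1.405, -0.   ,  1.571]), 'qd': array([ 0.001, -0.003,  0.003, -0.001, -0.001,  0.   ]), 'joint_efforts': array([ -0.003, -43.627,  35.315,   0.014,  -0.   ,  -0.   ]), 'tcp_pos': array([0.204, 0.483, 0.232]), 'tcp_rot': array([[-0.921,  0.389, -0.   ],
       [ 0.389,  0.921, -0.001],
       [-0.   , -0.001, -1.   ]]), 'wrist_force': array([-0.169,  0.084,  0.343]), 'torque': array([-0.   , -0.004, -0.003]), 'grip_force': 0.0, 'finger_gap': 0.0851794032184804}
```

View pics/scene0.png

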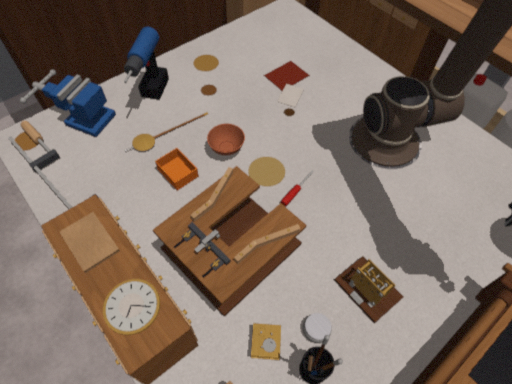

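View pics/side0.png

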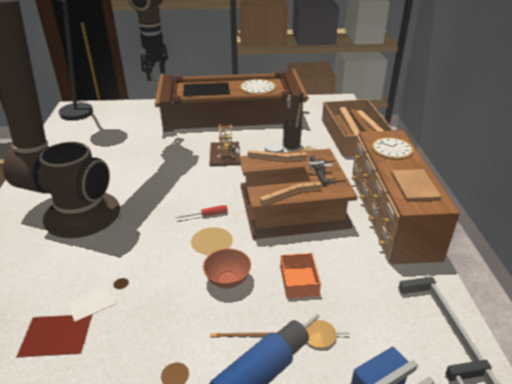

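The scene view shows the stand near (235,235), its mouth toward the upper right and the catch at (207,240). The movement is at (370,287). The side view has the movement at (227,148) and the stand at (295,190). I'll enlarge both.

```bash
python3 - <<'E'
from h import *
import pickle
D=pickle.load(open('d0.pkl','rb'))
s=D['scene']['color'][:,:,::-1];t=D['side']['color'][:,:,::-1]
def c(im,x,y,w,h): return cv2.resize(im[y:y+h,x:x+w],(400,300),interpolation=cv2.INTER_CUBIC)
im=np.vstack([np.hstack([c(s,140,160,180,135),c(s,325,250,90,67)]),np.hstack([c(t,220,120,150,112),c(t,195,110,80,60)])])
cv2.imwrite('pics/c0.png',im)
for n,u,v in(('scene',370,295),('scene',235,225),('scene',275,190),('scene',205,245),('side',227,160)): print(n,onz(D[n],u,v,0.06))
E
```

```text
scene [0.47387929 0.34416671 0.06      ]
scene [ 0.61856142 -0.02838636  0.06      ]
scene [ 0.4548866  -0.04796296  0.06      ]
scene [ 0.71954849 -0.03014985  0.06      ]
side [0.45090039 0.18484032 0.06      ]
```

View pics/c0.png

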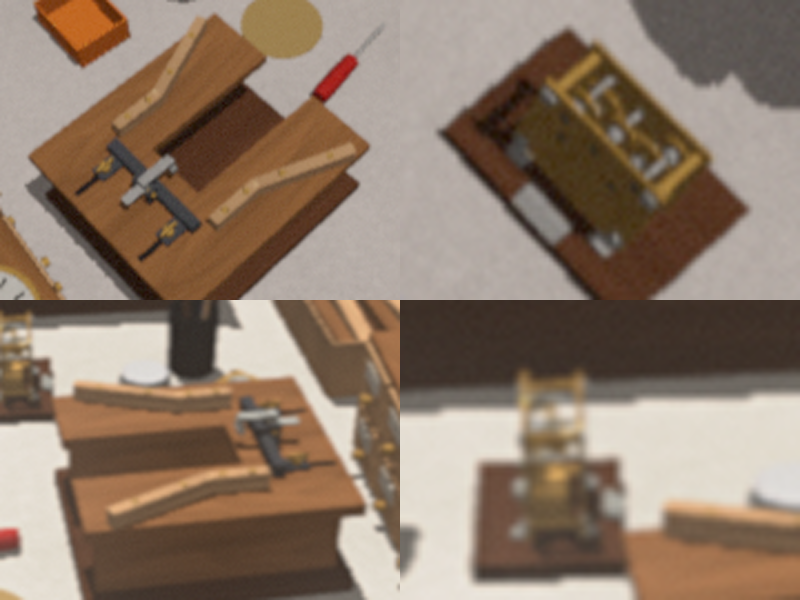

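View pics/wrist0.png

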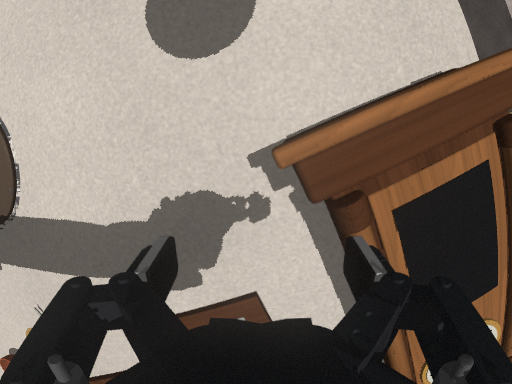

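The crops show the board corners, the keeper as a pale patch at scene (356,298), the guides with their kinks, and the stop bar. I'll turn these points into positions.

```bash
python3 - <<'E'
from h import *
import pickle
np.set_printoptions(precision=4,suppress=True)
D=pickle.load(open('d0.pkl','rb')); S=D['scene'];T=D['side']
print('board top scene z=.015')
for u,v in((45,133),(170,28),(348,208)): print(onz(S,325+.225*u,250+.2233*v,.015))
print('board side')
for u,v in((80,160),(220,160),(72,278),(225,278)): print(onz(T,195+.2*u,110+.2*v,.015))
print('brass tops scene z=.105 ');
for u,v in((190,40),(310,158),(148,82),(270,205)): print(onz(S,325+.225*u,250+.2233*v,.105))
print('shelf scene z=.12')
f=lambda u,v,z:onz(S,140+.45*u,160+.45*v,z)
for n,u,v in(('frontA',207,14),('frontB',368,148),('rearA',30,158)): print(n,f(u,v,.12))
print('kinks, inner top z=.14')
for n,u,v in(('A mouth',204,20),('A kink',162,82),('A rear',119,130),('B mouth',352,146),('B kink',256,183),('B rear',211,216),('bar l',112,142),('bar r',192,228)): print(n,f(u,v,.14))
g=lambda u,v,z:onz(T,220+.375*u,120+.3733*v,z)
print('side kinks')
for n,u,v in(('A mouth',110,510-300),('A kink',190,475-300),('A rear',268,470-300),('B mouth',76,387-300),('B kink',160,400-300),('B rear',230,392-300)): print(n,g(u,v,.14))
for n,u,v in (('frontA shelf',73,507-300),('frontB',57,397-300),('rearA',363,510-300)): print(n,g(u,v,.12))
# tri board center & shelf corner checks
print('tri frontA',tri(ray(S,140+.45*207,160+.45*14),ray(T,220+.375*73,120+.3733*207)))
print('tri frontB',tri(ray(S,140+.45*368,160+.45*148),ray(T,220+.375*57,120+.3733*97)))
print('tri board',tri(ray(S,335.1,279.7),ray(T,239,142)),tri(ray(S,363.3,256.3),ray(T,195+.2*72,110+.2*278)),tri(ray(S,335.1,279.7),ray(T,195+.2*225,110+.2*278)),)
E
```

```text
board top scene z=.015
[0.4953 0.2531 0.015 ]
[0.3846 0.2533 0.015 ]
[0.3872 0.3988 0.015 ]
board side
[0.3906 0.3933 0.015 ]
[0.4969 0.3861 0.015 ]
[0.3879 0.2251 0.015 ]
[0.495  0.2178 0.015 ]
brass tops scene z=.105 
[0.4283 0.2795 0.105 ]
[0.4286 0.3686 0.105 ]
[0.4659 0.2821 0.105 ]
[0.4661 0.3724 0.105 ]
shelf scene z=.12
frontA [ 0.5246 -0.1568  0.12  ]
frontB [0.4955 0.1173 0.12  ]
rearA [ 0.8133 -0.1187  0.12  ]
kinks, inner top z=.14
A mouth [ 0.5419 -0.1394  0.14  ]
A kink [ 0.6377 -0.0971  0.14  ]
A rear [ 0.7157 -0.0745  0.14  ]
B mouth [0.5175 0.1103 0.14  ]
B kink [0.634  0.0779 0.14  ]
B rear [0.6981 0.0783 0.14  ]
bar l [ 0.731  -0.0663  0.14  ]
bar r [0.7229 0.0766 0.14  ]
side kinks
A mouth [ 0.5428 -0.15    0.14  ]
A kink [ 0.6313 -0.0939  0.14  ]
A rear [ 0.7149 -0.0903  0.14  ]
B mouth [0.5204 0.0945 0.14  ]
B kink [0.6157 0.0588 0.14  ]
B rear [0.699 0.071 0.14 ]
frontA shelf [ 0.5066 -0.115   0.12  ]
frontB [0.4981 0.1067 0.12  ]
rearA [ 0.8072 -0.1407  0.12  ]
tri frontA (array([ 0.518 , -0.1457,  0.1368]), np.float64(0.02638872743429696))
tri frontB (array([0.4961, 0.1157, 0.1157]), np.float64(0.004761715815882197))
tri board (array([0.507 , 0.2647, 0.0768]), np.float64(0.02672956132446609)) (array([0.3825, 0.2508, 0.0014]), np.float64(0.00899203630565668)) (array([ 0.4919,  0.2495, -0.0031]), np.float64(0.007896936943168512))
```

```bash
python3 -m pendant '[{"tx":-0.95,"ty":-0.17,"tz":-0.2},{"tx":-0.95,"ty":-0.17,"tz":-0.2},{"tx":-0.95,"ty":-0.17,"tz":-0.2},{"tx":-0.95,"ty":-0.17,"tz":-0.2},{"tx":-0.95,"ty":-0.17,"tz":-0.2},{"tx":-0.95,"ty":-0.17,"tz":-0.2},{"tx":-0.95,"ty":-0.17,"tz":-0.2},{"tx":-0.95,"ty":-0.17,"tz":-0.2},{"tx":-0.95,"ty":-0.17,"tz":-0.2},{"tx":-0.95,"ty":-0.17,"tz":-0.2},{"tx":-0.95,"ty":-0.17},{"tx":-0.95,"ty":-0.17}]' -1; python3 -m pendant '[{"wz":1},{"wz":1},{"wz":1},{"wz":1},{"wz":1},{"wz":1},{"wz":1},{"wz":1},{"wz":1},{"wz":1},{"wz":1},{"wz":1}]'; python3 -m pendant '[{"wz":1},{"wz":1},{"wz":1},{"wz":1},{"wz":0.75},{},{}]'
python3 - <<'E'
from h import *
import pickle
D={n:cam(n) for n in('wrist','scene','side')}; pickle.dump(D,open('d1.pkl','wb')); d=D['wrist']
a=cv2.resize(d['color'][:,:,::-1],(800,600)); cv2.imwrite('pics/w1.png',a); print(d['s']['tcp_pos'],d['s']['tcp_rot'],d['s']['clock'])
E
```

```text
[0.20421523 0.48329409 0.23210307] [[-9.21137009e-01  3.89238200e-01 -4.84232981e-04]
 [ 3.89238501e-01  9.21136272e-01 -1.16504454e-03]
 [-7.43527712e-06 -1.26164776e-03 -9.99999204e-01]] 0.15validation failed for argument at $[0]...
validation failed for argument at $[0]...
validation failed for argument at $[0]...
```

View pics/w1.png

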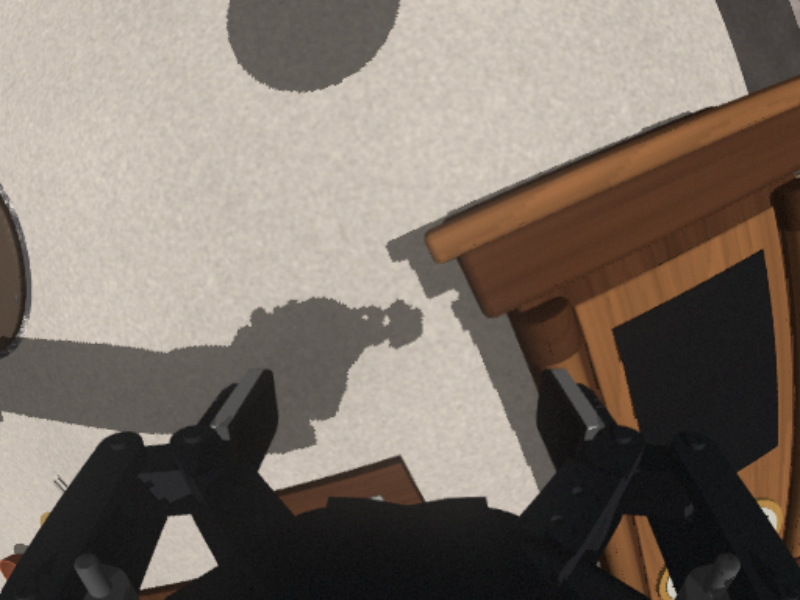

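Nothing moved because the rows were refused, so the picture is unchanged. They probably need all six numbers.

```bash
python3 -m pendant '[{"tx":-0.95,"ty":-0.17,"tz":-0.2,"wx":0,"wy":0,"wz":0},{"tx":-0.95,"ty":-0.17,"tz":-0.2,"wx":0,"wy":0,"wz":0},{"tx":-0.95,"ty":-0.17,"tz":-0.2,"wx":0,"wy":0,"wz":0},{"tx":-0.95,"ty":-0.17,"tz":-0.2,"wx":0,"wy":0,"wz":0},{"tx":-0.95,"ty":-0.17,"tz":-0.2,"wx":0,"wy":0,"wz":0},{"tx":-0.95,"ty":-0.17,"tz":-0.2,"wx":0,"wy":0,"wz":0},{"tx":-0.95,"ty":-0.17,"tz":-0.2,"wx":0,"wy":0,"wz":0},{"tx":-0.95,"ty":-0.17,"tz":-0.2,"wx":0,"wy":0,"wz":0},{"tx":-0.95,"ty":-0.17,"tz":-0.2,"wx":0,"wy":0,"wz":0},{"tx":-0.95,"ty":-0.17,"tz":-0.2,"wx":0,"wy":0,"wz":0},{"tx":-0.95,"ty":-0.17,"tz":0,"wx":0,"wy":0,"wz":0},{"tx":-0.95,"ty":-0.17,"tz":0,"wx":0,"wy":0,"wz":0}]' -1
```

```text
clock: 1.5
tcp_pos: [0.4479, 0.3251, 0.2829]
tcp_rot: [[-0.921, 0.389, 0.0], [0.389, 0.921, 0.0], [-0.0, 0.0, -1.0]]
wrist_force: [0.5, 0.7, -0.1]
finger_gap: 0.0851
grip_force: 0.0
```

```bash
python3 -m pendant '[{"tx":0,"ty":0,"tz":0,"wx":0,"wy":0,"wz":1},{"tx":0,"ty":0,"tz":0,"wx":0,"wy":0,"wz":1},{"tx":0,"ty":0,"tz":0,"wx":0,"wy":0,"wz":1},{"tx":0,"ty":0,"tz":0,"wx":0,"wy":0,"wz":1},{"tx":0,"ty":0,"tz":0,"wx":0,"wy":0,"wz":1},{"tx":0,"ty":0,"tz":0,"wx":0,"wy":0,"wz":1},{"tx":0,"ty":0,"tz":0,"wx":0,"wy":0,"wz":1},{"tx":0,"ty":0,"tz":0,"wx":0,"wy":0,"wz":1},{"tx":0,"ty":0,"tz":0,"wx":0,"wy":0,"wz":1},{"tx":0,"ty":0,"tz":0,"wx":0,"wy":0,"wz":1},{"tx":0,"ty":0,"tz":0,"wx":0,"wy":0,"wz":1},{"tx":0,"ty":0,"tz":0,"wx":0,"wy":0,"wz":1}]' && python3 -m pendant '[{"tx":0,"ty":0,"tz":0,"wx":0,"wy":0,"wz":1},{"tx":0,"ty":0,"tz":0,"wx":0,"wy":0,"wz":1},{"tx":0,"ty":0,"tz":0,"wx":0,"wy":0,"wz":1},{"tx":0,"ty":0,"tz":0,"wx":0,"wy":0,"wz":1},{"tx":0,"ty":0,"tz":0,"wx":0,"wy":0,"wz":0.75},{"tx":0,"ty":0,"tz":0,"wx":0,"wy":0,"wz":0}]'
python3 - <<'E'
from h import *
import pickle
D={n:cam(n) for n in('wrist','scene','side')}; pickle.dump(D,open('d1.pkl','wb')); d=D['wrist']
a=cv2.resize(d['color'][:,:,::-1],(800,600)); cv2.imwrite('pics/w2.png',a); print(d['s']['tcp_pos'],d['s']['tcp_rot'],d['s']['clock'])
E
```

```text
clock: 2.7
tcp_pos: [0.447, 0.3257, 0.2826]
tcp_rot: [[-0.324, 0.946, -0.0], [0.946, 0.324, -0.0], [-0.0, -0.0, -1.0]]
wrist_force: [-0.5, 0.1, -0.8]
finger_gap: 0.0853
grip_force: 0.0
clock: 3.3
tcp_pos: [0.447, 0.3257, 0.2826]
tcp_rot: [[-0.002, 1.0, -0.0], [1.0, 0.002, -0.0], [-0.0, -0.0, -1.0]]
wrist_force: [-0.6, 0.6, 0.2]
finger_gap: 0.0852
grip_force: 0.0
[0.44698232 0.32565065 0.28257032] [[-1.51461574e-03  9.99998834e-01 -1.96751237e-04]
 [ 9.99998838e-01  1.51458175e-03 -1.72782945e-04]
 [-1.72484748e-04 -1.97012708e-04 -9.99999966e-01]] 3.3
```

View pics/w2.png

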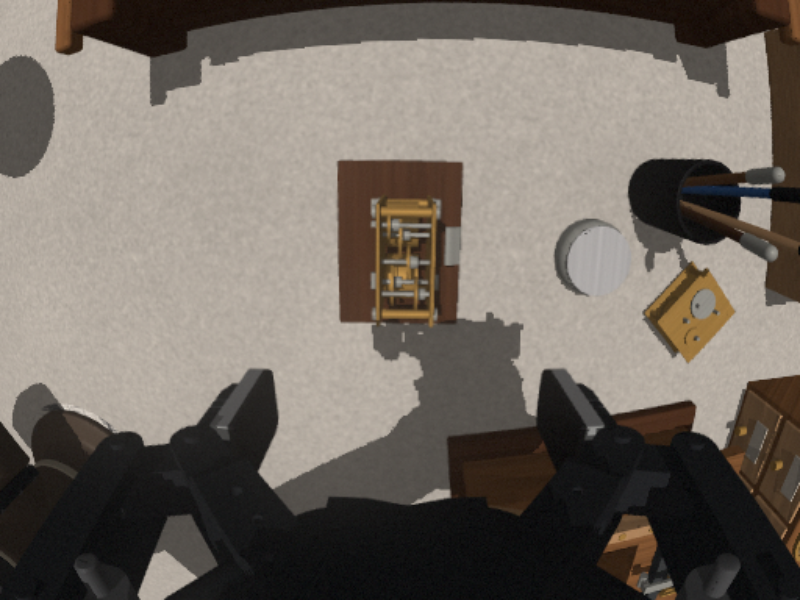

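From above, the board spans (338,161) to (462,322) in the 800-wide picture. The brass tops run from (376,200) to (438,322) and the keeper sits at (452,245). The axes are aligned with the tool.

```bash
python3 - <<'E'
from h import *
import pickle
np.set_printoptions(precision=4,suppress=True)
D=pickle.load(open('d1.pkl','rb')); W=D['wrist'];S=D['scene']
k=.64
for z,L in((.015,((338,161),(462,162),(457,322),(341,322),(452,245))),(.105,((376,201),(439,201),(378,322),(437,324)))):
    for u,v in L: print(z,onz(W,u*k,v*k,z))
# height checks by two views
p=lambda u,v:(325+.225*u,250+.2233*v)
print('board corner',tri(ray(W,338*k,322*k),ray(S,*p(170,28))),tri(ray(W,462*k,322*k),ray(S,*p(45,133))))
print('brass top',tri(ray(W,378*k,322*k),ray(S,*p(190,40))),tri(ray(W,376*k,201*k),ray(S,*p(310,158))))
E
```

```text
0.015 [0.3867 0.399  0.015 ]
0.015 [0.4951 0.3979 0.015 ]
0.015 [0.4942 0.2503 0.015 ]
0.015 [0.385  0.2501 0.015 ]
0.015 [0.4875 0.3235 0.015 ]
0.105 [0.4258 0.3707 0.105 ]
0.105 [0.469  0.3707 0.105 ]
0.105 [0.4259 0.2828 0.105 ]
0.105 [0.4691 0.2813 0.105 ]
board corner (array([0.383 , 0.2516, 0.0142]), np.float64(0.003771447407286715)) (array([0.4982, 0.2537, 0.0227]), np.float64(0.0012614791100551428))
brass top (array([0.4251, 0.2793, 0.0978]), np.float64(0.001819469123206969)) (array([0.4253, 0.3692, 0.0985]), np.float64(0.001820972508635737))
```

```bash
python3 -m pendant '[{"tx":0,"ty":0,"tz":0.98,"wx":0,"wy":0,"wz":0},{"tx":0,"ty":0,"tz":0.98,"wx":0,"wy":0,"wz":0},{"tx":0,"ty":0,"tz":0.98,"wx":0,"wy":0,"wz":0},{"tx":0,"ty":0,"tz":0.98,"wx":0,"wy":0,"wz":0},{"tx":0,"ty":0,"tz":0.98,"wx":0,"wy":0,"wz":0},{"tx":0,"ty":0,"tz":0.98,"wx":0,"wy":0,"wz":0},{"tx":0,"ty":0,"tz":0.98,"wx":0,"wy":0,"wz":0},{"tx":0,"ty":0,"tz":0.5,"wx":0,"wy":0,"wz":0},{"tx":0,"ty":0,"tz":0.4,"wx":0,"wy":0,"wz":0},{"tx":0,"ty":0,"tz":0,"wx":0,"wy":0,"wz":0}]' && python3 -m pendant '[{"tx":0,"ty":0,"tz":0,"wx":0,"wy":0,"wz":0},{"tx":0,"ty":0,"tz":0,"wx":0,"wy":0,"wz":0},{"tx":0,"ty":0,"tz":0,"wx":0,"wy":0,"wz":0},{"tx":0,"ty":0,"tz":0,"wx":0,"wy":0,"wz":0},{"tx":0,"ty":0,"tz":0,"wx":0,"wy":0,"wz":0},{"tx":0,"ty":0,"tz":0,"wx":0,"wy":0,"wz":0},{"tx":0,"ty":0,"tz":0,"wx":0,"wy":0,"wz":0},{"tx":0,"ty":0,"tz":0,"wx":0,"wy":0,"wz":0},{"tx":0,"ty":0,"tz":0,"wx":0,"wy":0,"wz":0},{"tx":0,"ty":0,"tz":0,"wx":0,"wy":0,"wz":0}]' 1
```

```text
clock: 4.45
tcp_pos: [0.4466, 0.3254, 0.0879]
tcp_rot: [[-0.002, 1.0, -0.001], [1.0, 0.002, -0.001], [-0.001, -0.001, -1.0]]
wrist_force: [-0.2, -0.9, 0.8]
finger_gap: 0.0855
grip_force: 0.0
clock: 5.45
tcp_pos: [0.4473, 0.3261, 0.0899]
tcp_rot: [[-0.002, 1.0, 0.001], [1.0, 0.002, 0.001], [0.001, 0.001, -1.0]]
wrist_force: [-2.9, -1.1, 5.3]
finger_gap: 0.0403
grip_force: 61.3
```

Grip is firm at 61 N. I'll lift it, and meanwhile measure the guide strips in the unobstructed first scene picture with a colour mask.

```bash
python3 -m pendant '[{"tx":0,"ty":0,"tz":-0.3,"wx":0,"wy":0,"wz":0},{"tx":0,"ty":0,"tz":-0.8,"wx":0,"wy":0,"wz":0},{"tx":0,"ty":0,"tz":-0.8,"wx":0,"wy":0,"wz":0},{"tx":0,"ty":0,"tz":-0.8,"wx":0,"wy":0,"wz":0},{"tx":0,"ty":0,"tz":-0.8,"wx":0,"wy":0,"wz":0},{"tx":0,"ty":0,"tz":-0.8,"wx":0,"wy":0,"wz":0},{"tx":0,"ty":0,"tz":-0.8,"wx":0,"wy":0,"wz":0},{"tx":0,"ty":0,"tz":-0.8,"wx":0,"wy":0,"wz":0},{"tx":0,"ty":0,"tz":-0.8,"wx":0,"wy":0,"wz":0},{"tx":0,"ty":0,"tz":-0.8,"wx":0,"wy":0,"wz":0},{"tx":0,"ty":0,"tz":0,"wx":0,"wy":0,"wz":0}]'
python3 - <<'E'
from h import *
import pickle
np.set_printoptions(precision=4,suppress=True)
D=pickle.load(open('d0.pkl','rb')); img=D['scene']['color']; S=D['scene']
for u,v in((140+.45*185,160+.45*55),(140+.45*300,160+.45*165),(140+.45*100,160+.45*200),(140+.45*330,160+.45*130)): print(img[int(v),int(u)],cv2.cvtColor(img,cv2.COLOR_RGB2HSV)[int(v),int(u)])
up=cv2.resize(img[160:295,140:320],None,fx=4.44,fy=4.44,interpolation=cv2.INTER_CUBIC)[:600,:800]
cv2.imwrite('pics/st.png',up[:,:,::-1])
E
```

```text
clock: 6.55
tcp_pos: [0.4477, 0.326, 0.2784]
tcp_rot: [[-0.002, 1.0, 0.003], [1.0, 0.002, 0.002], [0.002, 0.003, -1.0]]
wrist_force: [-0.1, 0.1, -4.3]
finger_gap: 0.0404
grip_force: 62.1
[152 117  83] [ 15 116 152]
[173 136  99] [ 15 109 173]
[132  87  54] [ 13 151 132]
[138  93  52] [ 14 159 138]
```

View pics/st.png

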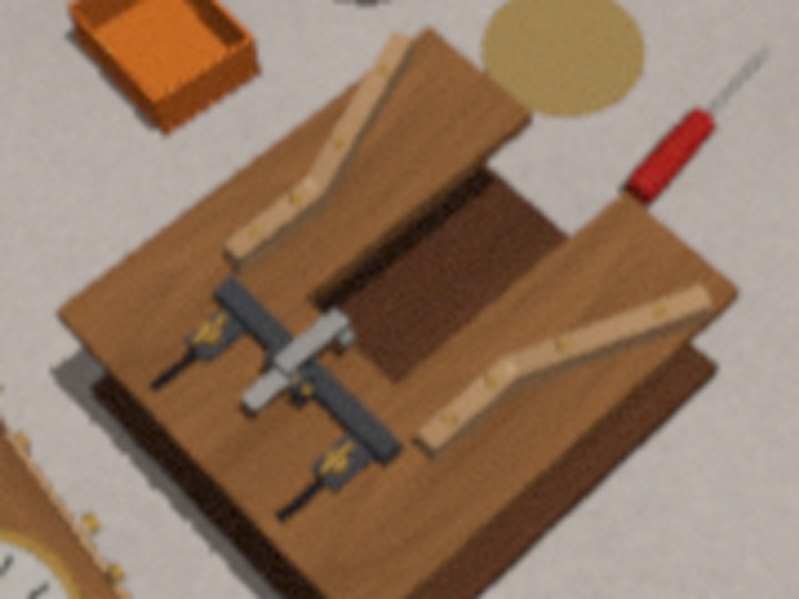

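The enlarged view has the shelf front corners at (428,28) and (738,292), the slot corners at (528,120), (632,192), (313,300) and (398,380), the guide kinks at (305,180) and (510,362), and the stop bar from (247,283) to (400,440).

```bash
python3 - <<'E'
from h import *
import pickle
np.set_printoptions(precision=4,suppress=True)
D=pickle.load(open('d0.pkl','rb')); S=D['scene']
q=lambda u,v,z:onz(S,140+u/4.444-.4,160+v/4.444-.4,z)[:2]
# correspondences: stand coords (x,y)
t=np.tan(np.radians(22)); yk=.0765; 
C=[((428,28),.12,(-.14,-.135)),((738,292),.12,(-.14,.135)),((60,313),.12,(.16,-.135)),
((528,120),.12,(-.14,-.04)),((632,192),.12,(-.14,.04)),((313,300),.12,(.05,-.04)),((398,380),.12,(.05,.04)),
((510,362),.14,(0,yk)),((416,437),.14,(.066,yk)),((698,285),.14,(-.116,.1235)),
((325,193),.12,(0,-yk)),((237,268),.12,(.066,-yk))]
P=np.array([c[2] for c in C]);W=np.array([q(*c[0],c[1]) for c in C])
def fit(P,W):
    pc,wc=P.mean(0),W.mean(0);H=(P-pc).T@(W-wc);a=np.arctan2(H[0,1]-H[1,0],H[0,0]+H[1,1])
    R=np.array([[np.cos(a),-np.sin(a)],[np.sin(a),np.cos(a)]]);return a,wc-R@pc,R
a,o,R=fit(P,W); res=(W-o)@R-P
print(np.degrees(a),o); print(res*1000)
ok=np.hypot(*res.T)<.008; a,o,R=fit(P[ok],W[ok]); print(ok.sum(),np.degrees(a),o)
for u,v in((247,283),(400,440)): print('bar',((q(u,v,.14)-o)@R)*1000)
for sx in(-.150,-.079,0.0): print(sx,o+R@[sx,0])
E
```

```text
5.181089802626466 [ 0.6417 -0.0067]
[[ 3.119   0.4565]
 [ 2.6265 -0.7392]
 [-0.2883  4.679 ]
 [ 6.5778  1.3283]
 [-2.2496  2.9902]
 [-2.6281  5.1305]
 [-3.8166 -2.0168]
 [-1.0131  4.4642]
 [ 2.2125  1.5479]
 [ 1.8459 -2.7693]
 [-6.2558 -9.2737]
 [-0.1304 -5.7977]]
11 5.382154792983142 [ 0.6422 -0.0057]
bar [ 72.7253 -61.5803]
bar [75.4278 72.0908]
-0.15 [ 0.4929 -0.0198]
-0.079 [ 0.5635 -0.0131]
0.0 [ 0.6422 -0.0057]
```

Fit: the throat is at (0.642, -0.006), yaw about 5.3°, and the stop about 74 mm past the throat. I'll carry it over.

```bash
python3 -m pendant '[{"tx":-0.5,"ty":0.2,"tz":0,"wx":0,"wy":0,"wz":0},{"tx":-0.9,"ty":0.3,"tz":0,"wx":0,"wy":0,"wz":0},{"tx":-0.9,"ty":0.3,"tz":0,"wx":0,"wy":0,"wz":0},{"tx":-0.9,"ty":0.3,"tz":0,"wx":0,"wy":0,"wz":0},{"tx":-0.9,"ty":0.3,"tz":0,"wx":0,"wy":0,"wz":0},{"tx":-0.9,"ty":0.3,"tz":0,"wx":0,"wy":0,"wz":0},{"tx":-0.9,"ty":0.3,"tz":0,"wx":0,"wy":0,"wz":0},{"tx":-0.9,"ty":0.3,"tz":0,"wx":0,"wy":0,"wz":0},{"tx":-0.9,"ty":0.3,"tz":0,"wx":0,"wy":0,"wz":0},{"tx":-0.9,"ty":0.3,"tz":0,"wx":0,"wy":0,"wz":0},{"tx":-0.9,"ty":0.3,"tz":0,"wx":0,"wy":0,"wz":0},{"tx":-0.9,"ty":0.3,"tz":0,"wx":0,"wy":0,"wz":0}]' && python3 -m pendant '[{"tx":-0.9,"ty":0.3,"tz":0,"wx":0,"wy":0,"wz":0},{"tx":-0.9,"ty":0.3,"tz":0,"wx":0,"wy":0,"wz":0},{"tx":-0.9,"ty":0.3,"tz":0,"wx":0,"wy":0,"wz":0},{"tx":-0.46,"ty":0.12,"tz":0,"wx":0,"wy":0,"wz":0},{"tx":0,"ty":0,"tz":0,"wx":0,"wy":0,"wz":-0.66},{"tx":0,"ty":0,"tz":0,"wx":0,"wy":0,"wz":-0.66},{"tx":0,"ty":0,"tz":0,"wx":0,"wy":0,"wz":0},{"tx":0,"ty":0,"tz":0,"wx":0,"wy":0,"wz":0}]'
python3 - <<'E'
from h import *
import pickle
D={n:cam(n) for n in('wrist','scene','side')}; pickle.dump(D,open('d2.pkl','wb'))
s=D['scene']['color'][:,:,::-1];t=D['side']['color'][:,:,::-1];w=D['wrist']['color'][:,:,::-1]
c=lambda im,x,y,w,h: cv2.resize(im[y:y+h,x:x+w],(400,300),interpolation=cv2.INTER_CUBIC)
im=np.vstack([np.hstack([c(s,150,130,200,150),c(t,210,80,170,127)]),np.hstack([c(w,0,0,512,384),np.zeros((300,400,3),np.uint8)])])
cv2.imwrite('pics/c2.png',im)
E
```

```text
clock: 7.75
tcp_pos: [0.5344, 0.064, 0.2743]
tcp_rot: [[-0.001, 1.0, -0.003], [1.0, 0.001, -0.001], [-0.001, -0.003, -1.0]]
wrist_force: [-0.3, -0.1, -5.4]
finger_gap: 0.0407
grip_force: 62.0
clock: 8.55
tcp_pos: [0.5601, -0.0131, 0.2755]
tcp_rot: [[-0.093, 0.996, -0.001], [0.996, 0.093, 0.0], [0.0, -0.001, -1.0]]
wrist_force: [-0.1, -0.7, -6.3]
finger_gap: 0.0403
grip_force: 62.0
```

View pics/c2.png

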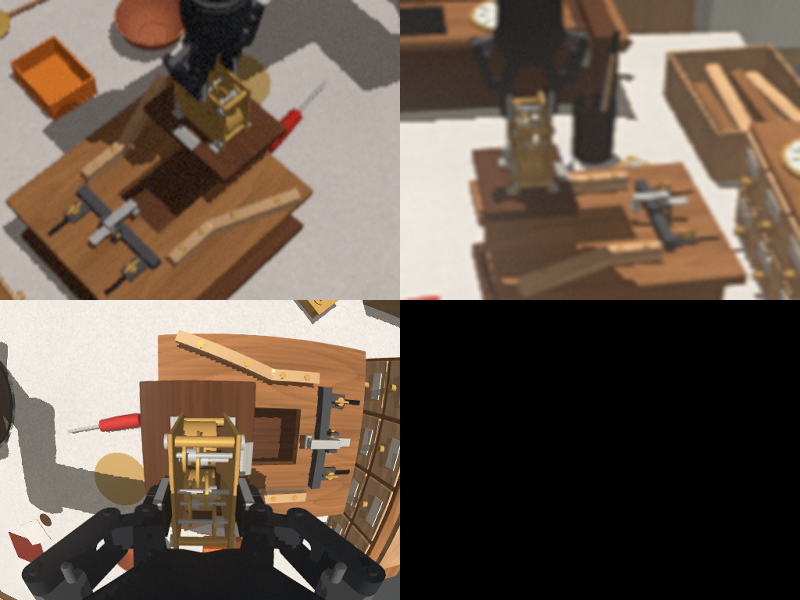

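The wrist view shows the held movement, with the keeper at (248,458), the slot's rear corners at (300,408) and (297,464), the catch at (305,441), guide B's inner edge from (272,384) to (319,385), and guide A's rear end at (306,496). I'll check the stand pose and the board pose from these.

```bash
python3 - <<'E'
from h import *
import pickle
np.set_printoptions(precision=4,suppress=True)
D=pickle.load(open('d2.pkl','rb')); W=D['wrist']; a=np.radians(5.3); o=np.array([.642,-.006]); R=np.array([[np.cos(a),-np.sin(a)],[np.sin(a),np.cos(a)]])
st=lambda p:((p[:2]-o)@R)*1000
f=lambda u,v,z:onz(W,u*1.28,(v-300)*1.28,z)
for n,u,v,z,e in(('slotB',300,408,.12,(50,40)),('slotA',297,464,.12,(50,-40)),('guideB kink bot',272,385,.12,(0,76.5)),('guideB rear bot',319,385,.12,(66,76.5)),('guideA rear top',306,494,.14,(66,-76.5)),('bar far',321,388,.14,'stop'),('bar near',313,485,.14,'stop'),('shelf corner',158,335,.12,(-140,135)),
 ('board BL',140,381,.2,''),('board BR',255,381,.2,''),('keeper',250,459,.2,'mid')): print(n,st(f(u,v,z)),e)
# shelf height by two views: slot rear corner B, kink
S=pickle.load(open('d0.pkl','rb'))['scene']; q=lambda u,v:ray(S,140+u/4.444-.4,160+v/4.444-.4)
print(tri(ray(W,300*1.28,108*1.28),q(398,380)),tri(ray(W,297*1.28,164*1.28),q(313,300)))
E
```

```text
slotB [48.98   40.7277] (50, 40)
slotA [ 53.0653 -40.1156] (50, -40)
guideB kink bot [ 6.9932 69.5698] (0, 76.5)
guideB rear bot [76.6719 74.3338] (66, 76.5)
guideA rear top [ 65.9587 -79.3922] (66, -76.5)
bar far [69.2561 70.5875] stop
bar near [ 74.8341 -65.3905] stop
shelf corner [-139.909   133.8849] (-140, 135)
board BL [-142.1284   74.0799] 
board BR [-33.8036  73.4949] 
keeper [-35.406   -3.5503] mid
(array([0.6852, 0.0385, 0.1252]), np.float64(0.002139744440416776)) (array([ 0.6941, -0.0361,  0.1274]), np.float64(0.004705264937602112))
```

```bash
python3 - <<'E'
from h import *
import pickle
np.set_printoptions(precision=4,suppress=True)
D=pickle.load(open('d2.pkl','rb')); W=D['wrist']; g=cv2.cvtColor(W['color'],cv2.COLOR_RGB2GRAY).astype(float)
g=cv2.GaussianBlur(g,(3,3),0)
def vedge(rows,u0,u1,sgn):
    out=[]
    for v in rows:
        d=sgn*np.gradient(g[v])[u0:u1]; i=d.argmax(); 
        if d[i]>6: out.append((u0+i,v))
    return out
def rep(n,pts,z):
    P=np.array([onz(W,u,v,z)[:2] for u,v in pts]); vx,vy,x,y=cv2.fitLine(P.astype(np.float32),cv2.DIST_HUBER,0,1e-4,1e-4).ravel()
    if abs(vy)>abs(vx): ang=np.degrees(np.arctan2(-vx*np.sign(vy),abs(vy)))
    else: ang=np.degrees(np.arctan2(vy*np.sign(vx),abs(vx)))
    print(n,len(pts),'yaw',ang,x,y,pts[0],pts[-1])
rep('slot rear',vedge(range(146,200,2),368,395,1),.12)
rep('bar front',vedge(list(range(120,165,3))+list(range(190,225,3)),396,420,-1),.14)
rep('board rear',vedge(list(range(110,165,4)),315,340,1),.2)
rep('board front',vedge(list(range(110,200,4)),165,200,-1),.2)
# guide B straight inner bottom edge: horizontal edge
pts=[]
for u in range(356,402,3):
    d=-np.gradient(g[:,u])[90:120]; i=d.argmax(); pts.append((u,90+i))
rep('guideB',pts,.14); print(pts)
pts=[(u,70+int((np.gradient(g[:,u])[70:105]).argmax())) for u in range(356,402,3)]
rep('guideB top outer',pts,.14)
E
```

```text
slot rear 27 yaw 7.70723 0.69236654 0.0047749598 (np.int64(384), 146) (np.int64(379), 198)
bar front 27 yaw 5.6641707 0.70629007 0.001627579 (np.int64(406), 120) (np.int64(396), 223)
board rear 7 yaw 4.41036 0.60340464 0.050554942 (np.int64(327), 110) (np.int64(326), 134)
board front 23 yaw 4.5750494 0.49551967 0.019056935 (np.int64(178), 110) (np.int64(182), 198)
guideB 16 yaw 5.70319 0.6631689 0.0724343 (356, np.int64(103)) (401, np.int64(106))
[(356, np.int64(103)), (359, np.int64(103)), (362, np.int64(103)), (365, np.int64(103)), (368, np.int64(103)), (371, np.int64(104)), (374, np.int64(104)), (377, np.int64(104)), (380, np.int64(104)), (383, np.int64(105)), (386, np.int64(105)), (389, np.int64(105)), (392, np.int64(105)), (395, np.int64(106)), (398, np.int64(106)), (401, np.int64(106))]
guideB top outer 16 yaw 5.5175323 0.664049 0.08672197 (356, 88) (401, 92)
```

Guide B gives yaw 5.7° and the same centre line as the fit. The board is at 4.5°, so I'll turn it 1° and lower gently.

```bash
python3 -m pendant '[{"tx":0,"ty":0,"tz":0.4,"wx":0,"wy":0,"wz":-0.25},{"tx":0,"ty":0,"tz":0.6,"wx":0,"wy":0,"wz":0},{"tx":0,"ty":0,"tz":0.6,"wx":0,"wy":0,"wz":0},{"tx":0,"ty":0,"tz":0.5,"wx":0,"wy":0,"wz":0},{"tx":0,"ty":0,"tz":0.1,"wx":0,"wy":0,"wz":0},{"tx":0,"ty":0,"tz":0,"wx":0,"wy":0,"wz":0},{"tx":0,"ty":0,"tz":0,"wx":0,"wy":0,"wz":0}]' && python3 -m pendant '[{"tx":0,"ty":0,"tz":0.06,"wx":0,"wy":0,"wz":0},{"tx":0,"ty":0,"tz":0.06,"wx":0,"wy":0,"wz":0},{"tx":0,"ty":0,"tz":0.06,"wx":0,"wy":0,"wz":0},{"tx":0,"ty":0,"tz":0,"wx":0,"wy":0,"wz":0}]'
```

```text
clock: 9.4
tcp_pos: [0.5609, -0.0131, 0.2218]
tcp_rot: [[-0.111, 0.994, 0.001], [0.994, 0.111, -0.0], [-0.0, 0.001, -1.0]]
wrist_force: [0.8, 0.8, -5.8]
finger_gap: 0.0405
grip_force: 62.0
clock: 9.8
tcp_pos: [0.5605, -0.0131, 0.2165]
tcp_rot: [[-0.111, 0.994, -0.0], [0.994, 0.111, 0.0], [0.0, -0.0, -1.0]]
wrist_force: [-0.1, -0.2, -5.8]
finger_gap: 0.0405
grip_force: 62.1
```

```bash
python3 -m pendant '[{"tx":0,"ty":0,"tz":0.06,"wx":0,"wy":0,"wz":0},{"tx":0,"ty":0,"tz":0.06,"wx":0,"wy":0,"wz":0},{"tx":0,"ty":0,"tz":0.04,"wx":0,"wy":0,"wz":0},{"tx":0,"ty":0,"tz":0,"wx":0,"wy":0,"wz":0},{"tx":0,"ty":0,"tz":0,"wx":0,"wy":0,"wz":0}]' && python3 -m pendant '[{"tx":0,"ty":0,"tz":0.04,"wx":0,"wy":0,"wz":0},{"tx":0,"ty":0,"tz":0.04,"wx":0,"wy":0,"wz":0},{"tx":0,"ty":0,"tz":0,"wx":0,"wy":0,"wz":0}]'
```

```text
clock: 10.3
tcp_pos: [0.5605, -0.0131, 0.2127]
tcp_rot: [[-0.111, 0.994, -0.0], [0.994, 0.111, 0.0], [0.0, -0.0, -1.0]]
wrist_force: [0.6, -0.0, -4.8]
finger_gap: 0.0408
grip_force: 62.1
clock: 10.6
tcp_pos: [0.5605, -0.0131, 0.2105]
tcp_rot: [[-0.111, 0.994, -0.0], [0.994, 0.111, 0.0], [0.0, -0.0, -1.0]]
wrist_force: [0.1, 0.1, -4.8]
finger_gap: 0.0406
grip_force: 62.1
```

```bash
python3 -m pendant '[{"tx":0,"ty":0,"tz":0.03,"wx":0,"wy":0,"wz":0},{"tx":0,"ty":0,"tz":0.03,"wx":0,"wy":0,"wz":0},{"tx":0,"ty":0,"tz":0,"wx":0,"wy":0,"wz":0}]' && python3 -m pendant '[{"tx":0,"ty":0,"tz":0.03,"wx":0,"wy":0,"wz":0},{"tx":0,"ty":0,"tz":0,"wx":0,"wy":0,"wz":0}]'
```

```text
clock: 10.9
tcp_pos: [0.5606, -0.0132, 0.21]
tcp_rot: [[-0.111, 0.994, 0.001], [0.994, 0.111, -0.0], [-0.0, 0.001, -1.0]]
wrist_force: [-2.7, -0.2, 1.0]
finger_gap: 0.0405
grip_force: 62.8
clock: 11.1
tcp_pos: [0.5607, -0.0132, 0.2099]
tcp_rot: [[-0.111, 0.994, 0.002], [0.994, 0.111, -0.0], [-0.0, 0.002, -1.0]]
wrist_force: [-4.0, -0.1, 5.9]
finger_gap: 0.0405
grip_force: 63.3
```

Contact came at the expected height. I'll ease the down-force and slide it in while gripped.

```bash
python3 -m pendant '[{"tx":0,"ty":0,"tz":-0.025,"wx":0,"wy":0,"wz":0.1},{"tx":0,"ty":0.2,"tz":0,"wx":0,"wy":0,"wz":0},{"tx":0,"ty":0.2,"tz":0,"wx":0,"wy":0,"wz":0},{"tx":0,"ty":0.2,"tz":0,"wx":0,"wy":0,"wz":0},{"tx":0,"ty":0.2,"tz":0,"wx":0,"wy":0,"wz":0},{"tx":0,"ty":0.2,"tz":0,"wx":0,"wy":0,"wz":0},{"tx":0,"ty":0.2,"tz":0,"wx":0,"wy":0,"wz":0}]' && python3 -m pendant '[{"tx":0,"ty":0.15,"tz":0,"wx":0,"wy":0,"wz":0},{"tx":0,"ty":0.15,"tz":0,"wx":0,"wy":0,"wz":0}]'
```

```text
clock: 11.8
tcp_pos: [0.591, -0.0101, 0.21]
tcp_rot: [[-0.104, 0.995, 0.001], [0.995, 0.104, -0.0], [-0.0, 0.001, -1.0]]
wrist_force: [-4.6, -0.5, 6.0]
finger_gap: 0.0404
grip_force: 63.5
clock: 12.0
tcp_pos: [0.5985, -0.0093, 0.21]
tcp_rot: [[-0.104, 0.995, 0.001], [0.995, 0.104, -0.0], [-0.0, 0.001, -1.0]]
wrist_force: [-5.0, -1.1, 6.9]
finger_gap: 0.0406
grip_force: 63.5
```

```bash
python3 -m pendant '[{"tx":-0.02,"ty":0.1,"tz":-0.02,"wx":0,"wy":0,"wz":0},{"tx":0,"ty":0.15,"tz":0,"wx":0,"wy":0,"wz":0},{"tx":0,"ty":0.15,"tz":0,"wx":0,"wy":0,"wz":0}]' && python3 -m pendant '[{"tx":0,"ty":0.15,"tz":0,"wx":0,"wy":0,"wz":0},{"tx":0,"ty":0.15,"tz":0,"wx":0,"wy":0,"wz":0}]'
```

```text
clock: 12.3
tcp_pos: [0.6083, -0.0088, 0.21]
tcp_rot: [[-0.104, 0.995, 0.001], [0.995, 0.104, -0.0], [-0.0, 0.0, -1.0]]
wrist_force: [-4.1, -0.7, 6.5]
finger_gap: 0.0404
grip_force: 63.4
clock: 12.5
tcp_pos: [0.6157, -0.0079, 0.21]
tcp_rot: [[-0.104, 0.995, 0.001], [0.995, 0.104, -0.0], [-0.0, 0.001, -1.0]]
wrist_force: [-4.7, 0.1, 5.4]
finger_gap: 0.0406
grip_force: 63.4
```

```bash
python3 -m pendant '[{"tx":0,"ty":0.15,"tz":-0.02,"wx":0,"wy":0,"wz":0},{"tx":0,"ty":0.15,"tz":0,"wx":0,"wy":0,"wz":0}]' && python3 -m pendant '[{"tx":0,"ty":0.15,"tz":0,"wx":0,"wy":0,"wz":0},{"tx":0,"ty":0.15,"tz":0,"wx":0,"wy":0,"wz":0}]' && python3 -m pendant '[{"tx":0,"ty":0.15,"tz":0,"wx":0,"wy":0,"wz":0},{"tx":0,"ty":0,"tz":0,"wx":0,"wy":0,"wz":0}]'
```

```text
clock: 12.7
tcp_pos: [0.6231, -0.0072, 0.21]
tcp_rot: [[-0.104, 0.995, -0.0], [0.995, 0.104, -0.0], [-0.0, -0.0, -1.0]]
wrist_force: [-3.3, -2.2, 4.9]
finger_gap: 0.0407
grip_force: 63.3
clock: 12.9
tcp_pos: [0.6306, -0.0063, 0.2101]
tcp_rot: [[-0.104, 0.995, 0.0], [0.995, 0.104, -0.0], [-0.0, 0.0, -1.0]]
wrist_force: [-2.9, -1.0, 3.1]
finger_gap: 0.0406
grip_force: 63.3
clock: 13.1
tcp_pos: [0.6348, -0.0059, 0.21]
tcp_rot: [[-0.104, 0.995, 0.001], [0.995, 0.104, 0.0], [-0.0, 0.001, -1.0]]
wrist_force: [0.3, -0.7, 2.3]
finger_gap: 0.0404
grip_force: 63.0
```

The board's rear is now about 42 mm past the throat. I'll release, lift, back off, and then push low on the board's front edge with closed fingers through the slot.

```bash
python3 -m pendant '[{"tx":0,"ty":0,"tz":0,"wx":0,"wy":0,"wz":0},{"tx":0,"ty":0,"tz":0,"wx":0,"wy":0,"wz":0},{"tx":0,"ty":0,"tz":0,"wx":0,"wy":0,"wz":0},{"tx":0,"ty":0,"tz":0,"wx":0,"wy":0,"wz":0},{"tx":0,"ty":0,"tz":0,"wx":0,"wy":0,"wz":0},{"tx":0,"ty":0,"tz":0,"wx":0,"wy":0,"wz":0},{"tx":0,"ty":0,"tz":0,"wx":0,"wy":0,"wz":0}]' -1 && python3 -m pendant '[{"tx":0,"ty":0,"tz":-0.5,"wx":0,"wy":0,"wz":0},{"tx":0,"ty":0,"tz":-0.8,"wx":0,"wy":0,"wz":0},{"tx":0,"ty":0,"tz":-0.9,"wx":0,"wy":0,"wz":0},{"tx":0,"ty":0,"tz":-0.6,"wx":0,"wy":0,"wz":0},{"tx":0,"ty":-0.7,"tz":0,"wx":0,"wy":0,"wz":0},{"tx":0,"ty":-0.8,"tz":0,"wx":0,"wy":0,"wz":0},{"tx":0,"ty":-0.9,"tz":0,"wx":0,"wy":0,"wz":0},{"tx":0,"ty":-0.9,"tz":0,"wx":0,"wy":0,"wz":0},{"tx":0,"ty":-0.7,"tz":0,"wx":0,"wy":0,"wz":0},{"tx":0,"ty":0,"tz":0,"wx":0,"wy":0,"wz":0},{"tx":0,"ty":0,"tz":0,"wx":0,"wy":0,"wz":0}]' && python3 -m pendant '[{"tx":0,"ty":0,"tz":0,"wx":0,"wy":0,"wz":0},{"tx":0,"ty":0,"tz":0,"wx":0,"wy":0,"wz":0},{"tx":0,"ty":0,"tz":0,"wx":0,"wy":0,"wz":0},{"tx":0,"ty":0,"tz":0,"wx":0,"wy":0,"wz":0},{"tx":0,"ty":0,"tz":0,"wx":0,"wy":0,"wz":0},{"tx":0,"ty":0,"tz":0,"wx":0,"wy":0,"wz":0},{"tx":0,"ty":0,"tz":0,"wx":0,"wy":0,"wz":0},{"tx":0,"ty":0,"tz":0,"wx":0,"wy":0,"wz":0}]' 1
python3 - <<'E'
from h import *
import pickle
D={n:cam(n) for n in('wrist','scene','side')}; pickle.dump(D,open('d3.pkl','wb'))
s=D['scene']['color'][:,:,::-1];t=D['side']['color'][:,:,::-1];w=D['wrist']['color'][:,:,::-1]
c=lambda im,x,y,w,h: cv2.resize(im[y:y+h,x:x+w],(400,300),interpolation=cv2.INTER_CUBIC)
im=np.vstack([np.hstack([c(s,150,130,200,150),c(t,210,80,170,127)]),np.hstack([c(w,0,0,512,384),c(w,200,40,200,150)])])
cv2.imwrite('pics/c3.png',im)
E
```

```text
clock: 13.8
tcp_pos: [0.634, -0.006, 0.2101]
tcp_rot: [[-0.104, 0.995, 0.0], [0.995, 0.104, 0.0], [0.0, 0.0, -1.0]]
wrist_force: [-0.6, -0.4, -0.2]
finger_gap: 0.0853
grip_force: 0.0
clock: 14.9
tcp_pos: [0.535, -0.0164, 0.2812]
tcp_rot: [[-0.104, 0.995, 0.002], [0.995, 0.104, -0.0], [-0.0, 0.002, -1.0]]
wrist_force: [0.8, 0.4, 0.2]
finger_gap: 0.0853
grip_force: 0.0
clock: 15.7
tcp_pos: [0.5345, -0.0164, 0.2801]
tcp_rot: [[-0.104, 0.995, 0.0], [0.995, 0.104, 0.0], [0.0, 0.0, -1.0]]
wrist_force: [-0.8, 0.4, 0.3]
finger_gap: -0.0001
grip_force: 0.0
```

View pics/c3.png

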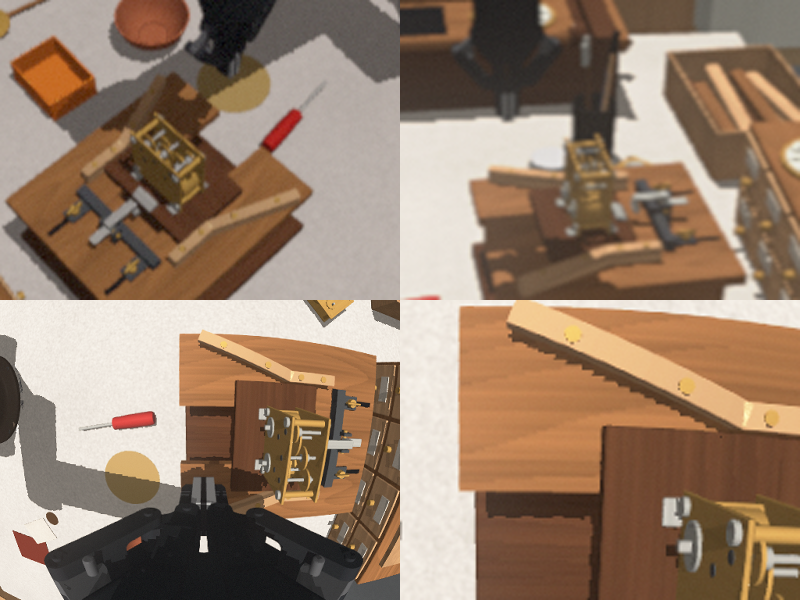

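The board is centred between the guides with its front edge at (235,381–490) in the lower-left panel. The gripper's knuckles are wide along its closing line and could reach the brass. I'll turn the tool a quarter, so the closing line lies across, and lean it back a little.

```bash
python3 - <<'E'
from h import *
import pickle
np.set_printoptions(precision=4,suppress=True)
print(robot.sense()['joint_pos'])
W=pickle.load(open('d3.pkl','rb'))['wrist']; a=np.radians(5.8); o=np.array([.642,-.006]); R=np.array([[np.cos(a),-np.sin(a)],[np.sin(a),np.cos(a)]])
for u,v in((235,384),(232,440),(231,486),(316,384)):
    p=onz(W,u*1.28,(v-300)*1.28,.135); print(p,((p[:2]-o)@R)*1000)
E
```

```text
[-0.0306  0.1502  0.0924  1.5129 -0.      1.4359]
[0.566 0.056 0.135] [-69.3027  69.3191]
[ 0.5713 -0.0151  0.135 ] [-71.2353  -1.931 ]
[ 0.5793 -0.0799  0.135 ] [-69.8292 -67.1741]
[0.6748 0.0734 0.135 ] [40.6513 75.7114]
```

```bash
python3 -m pendant '[{"tx":0,"ty":0,"tz":0,"wx":0,"wy":0,"wz":-1},{"tx":0,"ty":0,"tz":0,"wx":0,"wy":0,"wz":-1},{"tx":0,"ty":0,"tz":0,"wx":0,"wy":0,"wz":-1},{"tx":0,"ty":0,"tz":0,"wx":0,"wy":0,"wz":-1},{"tx":0,"ty":0,"tz":0,"wx":0,"wy":0,"wz":-1},{"tx":0,"ty":0,"tz":0,"wx":0,"wy":0,"wz":-1},{"tx":0,"ty":0,"tz":0,"wx":0,"wy":0,"wz":-1},{"tx":0,"ty":0,"tz":0,"wx":0,"wy":0,"wz":-1},{"tx":0,"ty":0,"tz":0,"wx":0,"wy":0,"wz":-1},{"tx":0,"ty":0,"tz":0,"wx":0,"wy":0,"wz":-1},{"tx":0,"ty":0,"tz":0,"wx":0,"wy":0,"wz":-1},{"tx":0,"ty":0,"tz":0,"wx":0,"wy":0,"wz":-1}]' && python3 -m pendant '[{"tx":0,"ty":0,"tz":0,"wx":0,"wy":0,"wz":-1},{"tx":0,"ty":0,"tz":0,"wx":0,"wy":0,"wz":-1},{"tx":0,"ty":0,"tz":0,"wx":0,"wy":0,"wz":-1},{"tx":0,"ty":0,"tz":0,"wx":0,"wy":0,"wz":-1},{"tx":0,"ty":0,"tz":0,"wx":0,"wy":0,"wz":-1},{"tx":0,"ty":0,"tz":0,"wx":0,"wy":0,"wz":-1},{"tx":0,"ty":0,"tz":0,"wx":0,"wy":0,"wz":-1},{"tx":0,"ty":0,"tz":0,"wx":0,"wy":0,"wz":-1},{"tx":0,"ty":0,"tz":0,"wx":0,"wy":0,"wz":-1},{"tx":0,"ty":0,"tz":0,"wx":0,"wy":0,"wz":-1},{"tx":0,"ty":0,"tz":0,"wx":0,"wy":0,"wz":-0.4},{"tx":0,"ty":0,"tz":0,"wx":0,"wy":0,"wz":0}]' && python3 -m pendant '[{"tx":0,"ty":0,"tz":0.8,"wx":0,"wy":0,"wz":0},{"tx":0,"ty":0,"tz":0.9,"wx":0,"wy":0,"wz":0},{"tx":0,"ty":0,"tz":0.9,"wx":0,"wy":0,"wz":0},{"tx":0,"ty":0,"tz":0.8,"wx":0,"wy":0,"wz":0},{"tx":0,"ty":0,"tz":0.6,"wx":0,"wy":0,"wz":0},{"tx":0,"ty":0,"tz":0,"wx":0,"wy":0,"wz":0},{"tx":0,"ty":0,"tz":0,"wx":0,"wy":0,"wz":0}]'
```

```text
clock: 17.05
tcp_pos: [0.5345, -0.0164, 0.2801]
tcp_rot: [[-0.81, 0.586, 0.0], [0.586, 0.81, -0.0], [-0.0, 0.0, -1.0]]
wrist_force: [-1.1, 0.8, 0.3]
finger_gap: -0.0002
grip_force: 0.0
clock: 18.25
tcp_pos: [0.5345, -0.0164, 0.2801]
tcp_rot: [[-0.995, -0.097, 0.0], [-0.097, 0.995, 0.0], [-0.0, 0.0, -1.0]]
wrist_force: [0.1, -0.3, 0.4]
finger_gap: -0.0001
grip_force: 0.0
clock: 18.95
tcp_pos: [0.5345, -0.0164, 0.1804]
tcp_rot: [[-0.995, -0.096, -0.0], [-0.096, 0.995, 0.0], [0.0, 0.0, -1.0]]
wrist_force: [0.3, -0.8, 0.5]
finger_gap: -0.0
grip_force: 0.0
```

```bash
python3 -m pendant '[{"tx":0,"ty":0,"tz":0,"wx":0,"wy":-0.9,"wz":0},{"tx":0,"ty":0,"tz":0,"wx":0,"wy":-0.95,"wz":0},{"tx":0,"ty":0,"tz":0,"wx":0,"wy":-0.95,"wz":0},{"tx":0,"ty":0,"tz":0,"wx":0,"wy":-0.95,"wz":0},{"tx":0,"ty":0,"tz":0,"wx":0,"wy":0,"wz":0},{"tx":0.16,"ty":0,"tz":0.61,"wx":0,"wy":0,"wz":0},{"tx":0.16,"ty":0,"tz":0.6,"wx":0,"wy":0,"wz":0},{"tx":0,"ty":0,"tz":0,"wx":0,"wy":0,"wz":0},{"tx":0,"ty":0,"tz":0,"wx":0,"wy":0,"wz":0}]'
```

```text
clock: 19.85
tcp_pos: [0.5352, -0.0163, 0.1495]
tcp_rot: [[-0.962, -0.097, 0.257], [-0.094, 0.995, 0.025], [-0.258, 0.0, -0.966]]
wrist_force: [0.9, 1.3, 0.2]
finger_gap: -0.0003
grip_force: 0.0
```

```bash
python3 -m pendant '[{"tx":-0.3,"ty":0,"tz":0.08,"wx":0,"wy":0,"wz":0},{"tx":-0.3,"ty":0,"tz":0.08,"wx":0,"wy":0,"wz":0},{"tx":-0.1,"ty":0,"tz":0.027,"wx":0,"wy":0,"wz":0},{"tx":-0.1,"ty":0,"tz":0.027,"wx":0,"wy":0,"wz":0}]' && python3 -m pendant '[{"tx":-0.1,"ty":0,"tz":0.027,"wx":0,"wy":0,"wz":0},{"tx":-0.1,"ty":0,"tz":0.027,"wx":0,"wy":0,"wz":0}]' && python3 -m pendant '[{"tx":-0.1,"ty":0,"tz":0.027,"wx":0,"wy":0,"wz":0},{"tx":-0.1,"ty":0,"tz":0.027,"wx":0,"wy":0,"wz":0}]'
```

```text
clock: 20.25
tcp_pos: [0.5559, -0.0143, 0.149]
tcp_rot: [[-0.961, -0.097, 0.258], [-0.094, 0.995, 0.025], [-0.259, -0.0, -0.966]]
wrist_force: [0.3, 1.2, -0.3]
finger_gap: 0.0002
grip_force: 0.0
clock: 20.45
tcp_pos: [0.5605, -0.0138, 0.1488]
tcp_rot: [[-0.961, -0.097, 0.257], [-0.094, 0.995, 0.025], [-0.259, -0.0, -0.966]]
wrist_force: [-0.5, 0.2, 0.1]
finger_gap: -0.0002
grip_force: 0.0
clock: 20.65
tcp_pos: [0.5657, -0.0133, 0.1488]
tcp_rot: [[-0.961, -0.097, 0.258], [-0.094, 0.995, 0.025], [-0.259, -0.0, -0.966]]
wrist_force: [-0.4, -0.3, 0.8]
finger_gap: 0.0002
grip_force: 0.0
```

```bash
python3 -m pendant '[{"tx":-0.1,"ty":0,"tz":0.027,"wx":0,"wy":0,"wz":0},{"tx":0,"ty":0,"tz":0,"wx":0,"wy":0,"wz":0}]' && python3 -m pendant '[{"tx":-0.1,"ty":0,"tz":0.027,"wx":0,"wy":0,"wz":0},{"tx":0,"ty":0,"tz":0,"wx":0,"wy":0,"wz":0}]' && python3 -m pendant '[{"tx":-0.1,"ty":0,"tz":0.027,"wx":0,"wy":0,"wz":0},{"tx":0,"ty":0,"tz":0,"wx":0,"wy":0,"wz":0}]'
python3 - <<'E'
from h import *
import pickle
D={n:cam(n) for n in('wrist','scene','side')}; pickle.dump(D,open('d4.pkl','wb'))
s=D['scene']['color'][:,:,::-1];t=D['side']['color'][:,:,::-1];w=D['wrist']['color'][:,:,::-1]
c=lambda im,x,y,w,h: cv2.resize(im[y:y+h,x:x+w],(400,300),interpolation=cv2.INTER_CUBIC)
im=np.vstack([np.hstack([c(s,170,170,130,97),c(t,230,110,120,90)]),np.hstack([c(w,0,0,512,384),c(w,160,130,200,150)])])
cv2.imwrite('pics/c4.png',im)
E
```

```text
clock: 20.85
tcp_pos: [0.5684, -0.0131, 0.1488]
tcp_rot: [[-0.961, -0.097, 0.258], [-0.094, 0.995, 0.025], [-0.259, 0.0, -0.966]]
wrist_force: [0.5, -0.4, -1.0]
finger_gap: 0.0003
grip_force: 0.0
clock: 21.05
tcp_pos: [0.5709, -0.0128, 0.1488]
tcp_rot: [[-0.961, -0.097, 0.258], [-0.094, 0.995, 0.025], [-0.259, -0.0, -0.966]]
wrist_force: [-0.1, -1.0, 0.4]
finger_gap: -0.0
grip_force: 0.0
clock: 21.25
tcp_pos: [0.5735, -0.0126, 0.1488]
tcp_rot: [[-0.961, -0.097, 0.258], [-0.094, 0.995, 0.025], [-0.259, -0.0, -0.966]]
wrist_force: [0.0, -1.1, 0.3]
finger_gap: 0.0
grip_force: 0.0
```

View pics/c4.png

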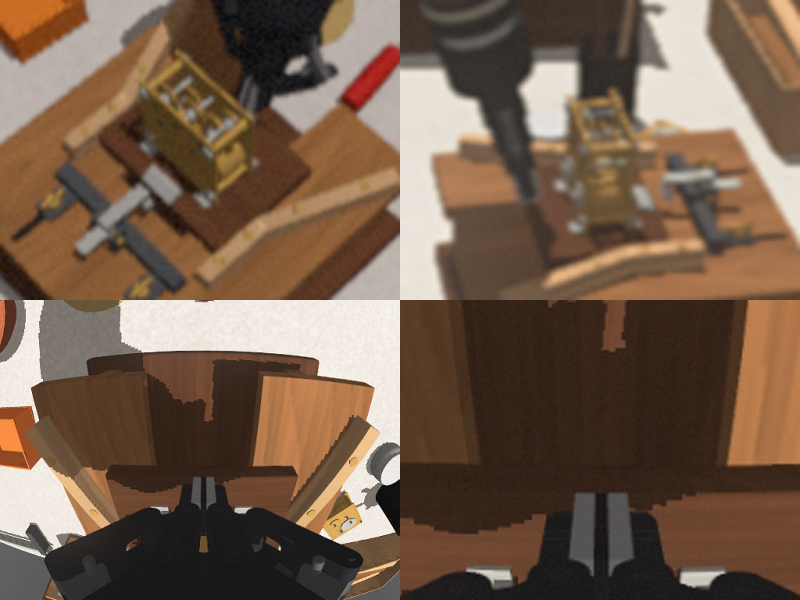

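The wrist view shows the board's front face at rows 466–480 and the fingertips at row 478, close to its upper edge. I'll check where the tips really are.

```bash
python3 - <<'E'
from h import *
import pickle
np.set_printoptions(precision=4,suppress=True)
W=pickle.load(open('d4.pkl','rb'))['wrist']; M=np.array(W['mount']);K=W['mtx']; s=W['s'];Rt=np.array(s['tcp_rot']);p=np.array(s['tcp_pos'])
a=np.radians(5.8); o=np.array([.642,-.006]); R=np.array([[np.cos(a),-np.sin(a)],[np.sin(a),np.cos(a)]])
def proj(pt):
    c=np.linalg.inv(M)@np.append(pt,1); c=c[:3]; th=np.arctan2(np.hypot(c[0],c[1]),c[2]); ph=np.arctan2(c[1],c[0])
    return K[0,2]+K[0,0]*th*np.cos(ph),K[1,2]+K[1,1]*th*np.sin(ph)
for z in(.0,.01,.015,.02,.025,.03):
  for x in(.011,-.011): print('tool z',z,x,np.array(proj([x,0,z])),'small-pic',np.array(proj([x,0,z]))/1.28+[0,300], 'world',p+Rt@[x,0,z])
w2=lambda sx,z: Rt.T@(np.append(o+R@[sx,0],z)-p)
for z in(.12,.135):
  for sx in(-.075,-.07,-.065,-.06,-.055,-.05,-.045): print(z,sx,np.array(proj(w2(sx,z)))/1.28+[0,300])
im=W['color'].astype(int)
print(im[205:245:2,215].tolist()); print(im[205:245:2,300].tolist())
E
```

```text
tool z 0.0 0.011 [259.3598 223.5204] small-pic [202.6249 474.6253] world [ 0.563  -0.0136  0.1459]
tool z 0.0 -0.011 [259.445  260.2147] small-pic [202.6914 503.2927] world [ 0.5841 -0.0115  0.1516]
tool z 0.01 0.011 [259.3926 216.3469] small-pic [202.6505 469.021 ] world [ 0.5655 -0.0134  0.1363]
tool z 0.01 -0.011 [259.4701 251.5372] small-pic [202.711  496.5134] world [ 0.5867 -0.0113  0.142 ]
tool z 0.015 0.011 [259.4078 213.0566] small-pic [202.6623 466.4505] world [ 0.5668 -0.0132  0.1314]
tool z 0.015 -0.011 [259.4818 247.5197] small-pic [202.7202 493.3747] world [ 0.588  -0.0112  0.1371]
tool z 0.02 0.011 [259.4221 209.9438] small-pic [202.6735 464.0186] world [ 0.5681 -0.0131  0.1266]
tool z 0.02 -0.011 [259.493  243.6975] small-pic [202.7289 490.3887] world [ 0.5893 -0.011   0.1323]
tool z 0.025 0.011 [259.4358 206.995 ] small-pic [202.6842 461.7148] world [ 0.5694 -0.013   0.1218]
tool z 0.025 -0.011 [259.5037 240.0581] small-pic [202.7373 487.5454] world [ 0.5905 -0.0109  0.1275]
tool z 0.03 0.011 [259.4487 204.1982] small-pic [202.6943 459.5299] world [ 0.5707 -0.0129  0
[... 425 characters left out ...]
]
0.135 -0.06 [202.2463 485.876 ]
0.135 -0.055 [202.2947 490.7875]
0.135 -0.05 [202.3417 495.5173]
0.135 -0.045 [202.3874 500.0718]
[[52, 33, 22], [53, 34, 26], [50, 32, 21], [49, 32, 21], [48, 32, 22], [53, 37, 27], [50, 30, 22], [52, 34, 26], [50, 33, 23], [53, 37, 28], [51, 32, 23], [55, 36, 25], [52, 34, 24], [55, 37, 27], [52, 34, 24], [52, 33, 23], [55, 37, 27], [51, 29, 16], [64, 42, 30], [91, 59, 40]]
[[51, 34, 23], [50, 35, 25], [48, 32, 21], [48, 32, 22], [47, 29, 19], [50, 32, 25], [52, 36, 27], [54, 38, 26], [52, 35, 24], [52, 32, 23], [54, 35, 26], [58, 39, 26], [56, 36, 26], [113, 74, 51], [112, 72, 47], [108, 70, 48], [105, 67, 48], [108, 69, 48], [108, 69, 47], [107, 68, 48]]
```

```bash
python3 - <<'E'
from h import *
import pickle
np.set_printoptions(precision=4,suppress=True)
D=pickle.load(open('d4.pkl','rb')); T=D['side'];W=D['wrist'];S=D['scene']
K=T['mtx'];Rw=cv2.Rodrigues(np.array(T['rvec'],float))[0]
for n,P in(('tip pred center',[.580,-.012,.125]),('board front top A end',[.582,-.087,.135]),('shelf frontA',[.5162,-.154,.12]),('plate top',[.615,-.055,.225])):
    q=cv2.projectPoints(np.array([P]),T['rvec'],T['tvec'],K,None)[0].ravel(); print(n,q,'crop',(q-[230,110])/.3+[400,0])
for v in(190,195,200,205):
  for u in(525,532):
    o,r=ray(T,230+(u-400)*.3,110+v*.3); print(u,v,o+r*(-.012-o[1])/r[1])
g=cv2.cvtColor(T['color'],cv2.COLOR_RGB2GRAY); print(g[155:180,258:290:2])
E
```

```text
tip pred center [270.406  174.4556] crop [534.6868 214.8519]
board front top A end [273.5099 186.0606] crop [545.0328 253.5354]
shelf frontA [251.5771 205.6012] crop [471.9236 318.6707]
plate top [284.9061 152.3172] crop [583.0203 141.0573]
525 190 [ 0.5711 -0.012   0.1516]
532 190 [ 0.5772 -0.012   0.1513]
525 195 [ 0.5711 -0.012   0.1463]
532 195 [ 0.5773 -0.012   0.1461]
525 200 [ 0.5712 -0.012   0.1411]
532 200 [ 0.5774 -0.012   0.1408]
525 205 [ 0.5712 -0.012   0.1358]
532 205 [ 0.5775 -0.012   0.1356]
[[ 85  59  61  71  63  62 109 118 114 125 136  96  85  99 102 111]
 [ 94  70  58  64  62  56  85  94  94  99 104 100  87  89  90  98]
 [ 98  81  57  59  56  49  81  95  93  93  95 119  96  81  85 104]
 [105  86  58  54  54  53  74  98  98  96 106 124  98  79  85 109]
 [118  94  61  52  53  51  69  93  93  89 114 125  99  78  91 105]
 [130 114  65  52  53  57  74  85  84  84 110 119  95  80  88  96]
 [129 122  78  57  53  60  86  84  83  81  97 107  90  83  84  91]
 [127 123  98  65  52  61  89  84  81  81  94  99  87  83  86  86]
 [130 131 118  82  56  58  87  86  83  94 103  95  
[... 388 characters left out ...]
  83  79  75 103  98  87  91]
 [115 110 105  99  87  75  79  84  84  85  81  78  89  93  86  88]
 [ 92  86  84  82  81  68  66  81  85  83  82  81  83  91  85  85]
 [ 78  76  74  79  75  59  57  76  85  84  82  82  84  88  83  85]
 [ 77  78  77  76  75  62  57  70  83  84  83  82  83  88  83  83]
 [ 78  76  76  74  74  62  55  66  83  83  84  81  85 102  86  82]
 [ 77  74  75  74  73  62  57  63  81  84  83  86  92 116  92  89]
 [ 76  76  74  73  71  65  57  61  79  84  84 103 114 109  90  82]
 [ 77  75  75  75  75  69  57  54  64  82  84 120 147 113  79  64]
 [ 74  76  75  76  75  74  58  54  57  76  84 114 160 122  74  53]
 [ 77  77  79  77  79  75  59  55  53  69  83  96 128 103  66  50]]
```

There is no force, and both views put the tips about 5 mm above the board's top, so they are sliding over it. I'll back off, lower 13 mm in the slot and try again.

```bash
python3 -m pendant '[{"tx":0.4,"ty":0,"tz":-0.107,"wx":0,"wy":0,"wz":0},{"tx":0.4,"ty":0,"tz":-0.107,"wx":0,"wy":0,"wz":0},{"tx":0.15,"ty":0,"tz":-0.04,"wx":0,"wy":0,"wz":0},{"tx":0.065,"ty":0,"tz":0.25,"wx":0,"wy":0,"wz":0},{"tx":0.065,"ty":0,"tz":0.25,"wx":0,"wy":0,"wz":0},{"tx":0,"ty":0,"tz":0,"wx":0,"wy":0,"wz":0},{"tx":0,"ty":0,"tz":0,"wx":0,"wy":0,"wz":0}]' && python3 -m pendant '[{"tx":-0.2,"ty":0,"tz":0.054,"wx":0,"wy":0,"wz":0},{"tx":-0.1,"ty":0,"tz":0.027,"wx":0,"wy":0,"wz":0},{"tx":0,"ty":0,"tz":0,"wx":0,"wy":0,"wz":0}]' && python3 -m pendant '[{"tx":-0.1,"ty":0,"tz":0.027,"wx":0,"wy":0,"wz":0},{"tx":-0.1,"ty":0,"tz":0.027,"wx":0,"wy":0,"wz":0}]'
```

```text
clock: 22.1
tcp_pos: [0.5488, -0.0149, 0.1353]
tcp_rot: [[-0.962, -0.097, 0.257], [-0.094, 0.995, 0.025], [-0.258, 0.0, -0.966]]
wrist_force: [-0.1, -0.4, -0.9]
finger_gap: -0.0003
grip_force: 0.0
clock: 22.4
tcp_pos: [0.5573, -0.0142, 0.1359]
tcp_rot: [[-0.961, -0.097, 0.258], [-0.094, 0.995, 0.025], [-0.259, -0.0, -0.966]]
wrist_force: [-1.2, 0.3, 0.2]
finger_gap: 0.0001
grip_force: 0.0
clock: 22.6
tcp_pos: [0.562, -0.0137, 0.1359]
tcp_rot: [[-0.961, -0.097, 0.258], [-0.094, 0.995, 0.025], [-0.259, -0.0, -0.966]]
wrist_force: [-0.6, -0.5, 0.5]
finger_gap: -0.0003
grip_force: 0.0
```

```bash
python3 -m pendant '[{"tx":-0.1,"ty":0,"tz":0.027,"wx":0,"wy":0,"wz":0},{"tx":-0.05,"ty":0,"tz":0.013,"wx":0,"wy":0,"wz":0}]' && python3 -m pendant '[{"tx":-0.1,"ty":0,"tz":0.027,"wx":0,"wy":0,"wz":0},{"tx":0,"ty":0,"tz":0,"wx":0,"wy":0,"wz":0}]'
```

```text
clock: 22.8
tcp_pos: [0.566, -0.0133, 0.1358]
tcp_rot: [[-0.961, -0.097, 0.258], [-0.094, 0.995, 0.025], [-0.259, -0.0, -0.966]]
wrist_force: [0.1, -0.3, -0.1]
finger_gap: 0.0003
grip_force: 0.0
clock: 23.0
tcp_pos: [0.5685, -0.0131, 0.1358]
tcp_rot: [[-0.961, -0.097, 0.258], [-0.094, 0.995, 0.025], [-0.259, 0.0, -0.966]]
wrist_force: [-0.2, -0.3, -0.7]
finger_gap: -0.0
grip_force: 0.0
```

```bash
python3 -m pendant '[{"tx":-0.1,"ty":0,"tz":0.027,"wx":0,"wy":0,"wz":0},{"tx":0,"ty":0,"tz":0,"wx":0,"wy":0,"wz":0}]' && python3 -m pendant '[{"tx":-0.1,"ty":0,"tz":0.027,"wx":0,"wy":0,"wz":0},{"tx":0,"ty":0,"tz":0,"wx":0,"wy":0,"wz":0}]' 
python3 - <<'E'
from h import *
import pickle
D={n:cam(n) for n in('wrist','scene','side')}; pickle.dump(D,open('d5.pkl','wb'))
O=pickle.load(open('d4.pkl','rb'))
g=lambda d:cv2.cvtColor(d['color'],cv2.COLOR_RGB2GRAY)
np.set_printoptions(linewidth=150)
# front-edge rows at col 300 and side finger; fingertip row at col 250 (pad)
for X in(O,D):
    w=g(X['wrist']); print([ (c,np.where(w[190:260,c]>85)[0][:1]+190) for c in(150,200,300,330)], w[200:250:2,250], w[200:250:2,268])
print(g(D['side'])[160:182,258:280:2])
E
```

```text
clock: 23.2
tcp_pos: [0.571, -0.0128, 0.1358]
tcp_rot: [[-0.961, -0.097, 0.258], [-0.094, 0.995, 0.025], [-0.259, -0.0, -0.966]]
wrist_force: [0.1, -0.6, 0.6]
finger_gap: -0.0001
grip_force: 0.0
clock: 23.4
tcp_pos: [0.5736, -0.0126, 0.136]
tcp_rot: [[-0.961, -0.097, 0.258], [-0.094, 0.995, 0.025], [-0.259, -0.0, -0.966]]
wrist_force: [-0.8, 0.7, 2.1]
finger_gap: 0.0003
grip_force: 1.0
[(150, array([251])), (200, array([], dtype=int64)), (300, array([], dtype=int64)), (330, array([190]))] [40 38 42 40 39 38 35 37 37 37 39 41 37 63 84 84 84 84 84 85 84 84 83 84 84] [42 41 41 42 42 41 39 35 38 40 40 38 38 62 83 86 83 84 84 86 85 84 85 83 84]
[(150, array([], dtype=int64)), (200, array([], dtype=int64)), (300, array([], dtype=int64)), (330, array([205]))] [39 38 39 41 41 37 36 41 39 41 36 36 38 61 84 84 84 83 84 82 84 86 85 83 82] [42 38 38 40 41 40 41 41 41 40 38 40 42 61 84 86 82 85 84 84 85 85 85 84 85]
[[123  86  57  66  60  57  79  86  84  82 104]
 [129 104  59  60  58  52  71  84  82  81  93]
 [129 116  64  57  53  50  67  83  82  80  89]
 [130 125  68  53  52  53  63  83  82  88 
[... 151 characters left out ...]
 131 114  84  55  56  85  87  83  85 104]
 [128 128 121  97  58  52  83  89  85  83  81]
 [127 127 123 102  58  54  77  87  84  84  78]
 [115 111 106  96  65  53  71  90  84  85  80]
 [ 91  87  84  86  69  53  67  90  84  83  82]
 [ 79  76  77  84  76  58  73  88  85  84  82]
 [ 76  78  78  83  85  73  75  81  85  83  83]
 [ 79  76  75  78  85  77  65  76  83  84  84]
 [ 77  76  74  73  78  70  61  74  82  84  83]
 [ 76  76  75  73  73  68  59  64  79  83  84]
 [ 75  75  75  73  75  72  58  57  65  80  84]
 [ 77  75  74  76  77  76  61  54  57  76  86]
 [ 79  76  78  78  79  78  64  55  54  74  83]
 [ 79  77  79  78  77  77  66  53  55  72  83]
 [ 81  80  78  79  77  77  69  56  55  73  83]]
```

A light touch of about 2 N, with the tips catching the board's top edge. I'll go lower by another 10 mm.

```bash
python3 -m pendant '[{"tx":0.2,"ty":0,"tz":-0.054,"wx":0,"wy":0,"wz":0},{"tx":0.2,"ty":0,"tz":-0.054,"wx":0,"wy":0,"wz":0},{"tx":0.05,"ty":0,"tz":0.19,"wx":0,"wy":0,"wz":0},{"tx":0.05,"ty":0,"tz":0.19,"wx":0,"wy":0,"wz":0},{"tx":0,"ty":0,"tz":0,"wx":0,"wy":0,"wz":0}]' && python3 -m pendant '[{"tx":-0.1,"ty":0,"tz":0.027,"wx":0,"wy":0,"wz":0},{"tx":-0.1,"ty":0,"tz":0.027,"wx":0,"wy":0,"wz":0},{"tx":0,"ty":0,"tz":0,"wx":0,"wy":0,"wz":0}]' && python3 -m pendant '[{"tx":-0.1,"ty":0,"tz":0.027,"wx":0,"wy":0,"wz":0},{"tx":0,"ty":0,"tz":0,"wx":0,"wy":0,"wz":0}]' && python3 -m pendant '[{"tx":-0.06,"ty":0,"tz":0.016,"wx":0,"wy":0,"wz":0},{"tx":0,"ty":0,"tz":0,"wx":0,"wy":0,"wz":0}]'
```

```text
clock: 24.05
tcp_pos: [0.5624, -0.0136, 0.1248]
tcp_rot: [[-0.962, -0.097, 0.256], [-0.094, 0.995, 0.025], [-0.257, 0.0, -0.966]]
wrist_force: [0.2, -0.3, 0.6]
finger_gap: 0.0001
grip_force: 0.0
clock: 24.35
tcp_pos: [0.5685, -0.0131, 0.1258]
tcp_rot: [[-0.961, -0.097, 0.257], [-0.094, 0.995, 0.025], [-0.258, 0.0, -0.966]]
wrist_force: [-0.1, -0.2, -1.2]
finger_gap: -0.0002
grip_force: 0.3
clock: 24.55
tcp_pos: [0.5712, -0.0128, 0.126]
tcp_rot: [[-0.961, -0.097, 0.258], [-0.094, 0.995, 0.025], [-0.259, -0.0, -0.966]]
wrist_force: [0.7, -0.1, -0.6]
finger_gap: -0.0001
grip_force: 0.3
clock: 24.75
tcp_pos: [0.5726, -0.0126, 0.126]
tcp_rot: [[-0.961, -0.097, 0.258], [-0.094, 0.995, 0.025], [-0.259, 0.0, -0.966]]
wrist_force: [-0.4, 0.3, -0.5]
finger_gap: 0.0001
grip_force: 0.4
```

```bash
python3 -m pendant '[{"tx":-0.08,"ty":0,"tz":0.0215,"wx":0,"wy":0,"wz":0},{"tx":0,"ty":0,"tz":0,"wx":0,"wy":0,"wz":0}]' && python3 -m pendant '[{"tx":-0.08,"ty":0,"tz":0.0215,"wx":0,"wy":0,"wz":0},{"tx":0,"ty":0,"tz":0,"wx":0,"wy":0,"wz":0}]'&& python3 -m pendant '[{"tx":-0.08,"ty":0,"tz":0.0215,"wx":0,"wy":0,"wz":0},{"tx":0,"ty":0,"tz":0,"wx":0,"wy":0,"wz":0}]'
```

```text
clock: 24.95
tcp_pos: [0.5747, -0.0125, 0.126]
tcp_rot: [[-0.961, -0.097, 0.258], [-0.094, 0.995, 0.025], [-0.259, 0.0, -0.966]]
wrist_force: [-1.8, -0.3, -0.5]
finger_gap: 0.0002
grip_force: 0.3
clock: 25.15
tcp_pos: [0.5768, -0.0123, 0.126]
tcp_rot: [[-0.961, -0.097, 0.258], [-0.094, 0.995, 0.025], [-0.259, -0.0, -0.966]]
wrist_force: [-1.2, 0.2, -0.6]
finger_gap: -0.0
grip_force: 0.3
clock: 25.35
tcp_pos: [0.5785, -0.0121, 0.1259]
tcp_rot: [[-0.961, -0.097, 0.257], [-0.094, 0.995, 0.025], [-0.258, -0.0, -0.966]]
wrist_force: [-2.1, -0.7, -0.0]
finger_gap: 0.0001
grip_force: 1.3
```

```bash
cat > shift.py <<'E'
from h import *
import pickle,sys
D={n:cam(n) for n in('wrist','scene','side')}; pickle.dump(D,open(sys.argv[2],'wb'))
O=pickle.load(open(sys.argv[1],'rb'))
g=lambda d:cv2.cvtColor(d['color'],cv2.COLOR_RGB2GRAY)
for n,(x,y,w,h) in(('side',(282,140,24,40)),('scene',(215,188,36,40))):
    t=g(O[n])[y:y+h,x:x+w]; A=g(D[n])[y-12:y+h+12,x-14:x+w+14]
    t=cv2.resize(t,None,fx=4,fy=4,interpolation=cv2.INTER_CUBIC);A=cv2.resize(A,None,fx=4,fy=4,interpolation=cv2.INTER_CUBIC)
    m=cv2.matchTemplate(A,t,cv2.TM_CCOEFF_NORMED); _,mx,_,l=cv2.minMaxLoc(m); print(n,mx,l[0]/4-14,l[1]/4-12)
E
python3 shift.py d4.pkl d6.pkl
```

```text
side 0.7303920984268188 4.5 -0.25
scene 0.9510180950164795 -4.5 3.75
```

The board has slid about 14 mm with around 2 N, so the pushing works. I'll continue in small steps, watching the force.

```bash
python3 -m pendant '[{"tx":-0.08,"ty":0,"tz":0.0215,"wx":0,"wy":0,"wz":0},{"tx":0,"ty":0,"tz":0,"wx":0,"wy":0,"wz":0}]' && python3 -m pendant '[{"tx":-0.08,"ty":0,"tz":0.0215,"wx":0,"wy":0,"wz":0},{"tx":0,"ty":0,"tz":0,"wx":0,"wy":0,"wz":0}]'&& python3 -m pendant '[{"tx":-0.08,"ty":0,"tz":0.0215,"wx":0,"wy":0,"wz":0},{"tx":0,"ty":0,"tz":0,"wx":0,"wy":0,"wz":0}]'
```

```text
clock: 25.7
tcp_pos: [0.58, -0.0119, 0.1259]
tcp_rot: [[-0.962, -0.097, 0.256], [-0.094, 0.995, 0.025], [-0.258, -0.0, -0.966]]
wrist_force: [-6.3, -0.4, 3.8]
finger_gap: -0.0
grip_force: 3.0
clock: 25.9
tcp_pos: [0.5819, -0.0117, 0.1259]
tcp_rot: [[-0.962, -0.097, 0.256], [-0.094, 0.995, 0.025], [-0.257, -0.0, -0.966]]
wrist_force: [-5.5, -1.3, 3.6]
finger_gap: 0.0
grip_force: 3.2
clock: 26.1
tcp_pos: [0.5839, -0.0115, 0.1259]
tcp_rot: [[-0.962, -0.097, 0.256], [-0.094, 0.995, 0.025], [-0.257, -0.0, -0.966]]
wrist_force: [-6.3, -1.3, 3.7]
finger_gap: 0.0
grip_force: 3.3
```

```bash
python3 -m pendant '[{"tx":-0.08,"ty":0,"tz":0.0215,"wx":0,"wy":0,"wz":0},{"tx":0,"ty":0,"tz":0,"wx":0,"wy":0,"wz":0}]' && python3 -m pendant '[{"tx":-0.06,"ty":0,"tz":0.016,"wx":0,"wy":0,"wz":0},{"tx":0,"ty":0,"tz":0,"wx":0,"wy":0,"wz":0}]'
```

```text
clock: 26.3
tcp_pos: [0.586, -0.0114, 0.1259]
tcp_rot: [[-0.962, -0.097, 0.256], [-0.094, 0.995, 0.025], [-0.257, -0.0, -0.966]]
wrist_force: [-5.8, -1.3, 3.8]
finger_gap: 0.0004
grip_force: 3.2
clock: 26.5
tcp_pos: [0.5878, -0.0112, 0.1259]
tcp_rot: [[-0.962, -0.097, 0.257], [-0.094, 0.995, 0.025], [-0.258, -0.0, -0.966]]
wrist_force: [-4.8, -0.7, 2.0]
finger_gap: 0.0
grip_force: 2.6
```

```bash
for i in 1; do python3 -m pendant '[{"tx":-0.06,"ty":0,"tz":0.016,"wx":0,"wy":0,"wz":0},{"tx":0,"ty":0,"tz":0,"wx":0,"wy":0,"wz":0}]'; done | grep -E "pos|wrist"; python3 -m pendant '[{"tx":-0.06,"ty":0,"tz":0.016,"wx":0,"wy":0,"wz":0},{"tx":0,"ty":0,"tz":0,"wx":0,"wy":0,"wz":0}]' | grep -E "pos|wrist"; python3 -m pendant '[{"tx":-0.06,"ty":0,"tz":0.016,"wx":0,"wy":0,"wz":0},{"tx":0,"ty":0,"tz":0,"wx":0,"wy":0,"wz":0}]' | grep -E "pos|wrist"
```

```text
tcp_pos: [0.5896, -0.011, 0.1259]
wrist_force: [-4.4, -0.7, 2.1]
tcp_pos: [0.5913, -0.0108, 0.1259]
wrist_force: [-4.7, -0.9, 1.8]
tcp_pos: [0.5935, -0.0106, 0.126]
wrist_force: [-1.3, -0.5, -1.3]
```

```bash
python3 -m pendant '[{"tx":-0.05,"ty":0,"tz":0.0135,"wx":0,"wy":0,"wz":0},{"tx":0,"ty":0,"tz":0,"wx":0,"wy":0,"wz":0}]' | grep -E "pos|wrist"; python3 -m pendant '[{"tx":-0.05,"ty":0,"tz":0.0135,"wx":0,"wy":0,"wz":0},{"tx":0,"ty":0,"tz":0,"wx":0,"wy":0,"wz":0}]' | grep -E "pos|wrist"
```

```text
tcp_pos: [0.5952, -0.0104, 0.1263]
wrist_force: [-0.0, 0.1, 0.8]
tcp_pos: [0.596, -0.0104, 0.1262]
wrist_force: [-0.8, -0.2, -0.5]
```

The force rose to 6 N and then dropped to zero at 0.5935, so the catch has snapped. Now I'll feel for the stop.

```bash
for x in a; do python3 -m pendant '[{"tx":-0.03,"ty":0,"tz":0.008,"wx":0,"wy":0,"wz":0},{"tx":0,"ty":0,"tz":0,"wx":0,"wy":0,"wz":0}]' | grep -E "pos|wrist"; done;  python3 -m pendant '[{"tx":-0.03,"ty":0,"tz":0.008,"wx":0,"wy":0,"wz":0},{"tx":0,"ty":0,"tz":0,"wx":0,"wy":0,"wz":0}]' | grep -E "pos|wrist"
```

```text
tcp_pos: [0.5964, -0.0103, 0.126]
wrist_force: [-0.8, 0.0, 0.4]
tcp_pos: [0.5967, -0.0103, 0.1258]
wrist_force: [-2.7, -0.1, 1.6]
```

```bash
python3 -m pendant '[{"tx":-0.03,"ty":0,"tz":0.008,"wx":0,"wy":0,"wz":0},{"tx":0,"ty":0,"tz":0,"wx":0,"wy":0,"wz":0}]' | grep -E "pos|wrist"; python3 shift.py d6.pkl d7.pkl
```

```text
tcp_pos: [0.5971, -0.0105, 0.1258]
wrist_force: [-4.4, -1.0, 2.8]
side 0.7913134694099426 6.5 -0.25
scene 0.9308351874351501 -5.5 4.5
```

```bash
python3 -m pendant '[{"tx":-0.03,"ty":0,"tz":0.008,"wx":0,"wy":0,"wz":0},{"tx":-0.03,"ty":0,"tz":0.008,"wx":0,"wy":0,"wz":0},{"tx":0,"ty":0,"tz":0,"wx":0,"wy":0,"wz":0}]' | grep -E "pos|wrist"; python3 -m pendant '[{"tx":-0.03,"ty":0,"tz":0.008,"wx":0,"wy":0,"wz":0},{"tx":0,"ty":0,"tz":0,"wx":0,"wy":0,"wz":0}]' | grep -E "pos|wrist"
```

```text
tcp_pos: [0.5973, -0.0105, 0.1254]
wrist_force: [-12.1, -2.6, 7.1]
tcp_pos: [0.5973, -0.0104, 0.1252]
wrist_force: [-14.8, -2.2, 7.3]
```

```bash
python3 -m pendant '[{"tx":-0.03,"ty":0,"tz":0.008,"wx":0,"wy":0,"wz":0},{"tx":0,"ty":0,"tz":0,"wx":0,"wy":0,"wz":0}]' | grep -E "pos|wrist|grip"
```

```text
tcp_pos: [0.5974, -0.0104, 0.1251]
wrist_force: [-17.7, -2.5, 10.0]
grip_force: 8.8
```

The board is against the stop: position pinned, about 17 N pressed. I'll withdraw.

```bash
python3 -m pendant '[{"tx":0.1,"ty":0,"tz":-0.027,"wx":0,"wy":0,"wz":0},{"tx":0.2,"ty":0,"tz":-0.054,"wx":0,"wy":0,"wz":0},{"tx":0.4,"ty":0,"tz":-0.107,"wx":0,"wy":0,"wz":0},{"tx":0.5,"ty":0,"tz":-0.134,"wx":0,"wy":0,"wz":0},{"tx":0.3,"ty":0,"tz":-0.08,"wx":0,"wy":0,"wz":0},{"tx":-0.13,"ty":0,"tz":-0.5,"wx":0,"wy":0,"wz":0},{"tx":-0.2,"ty":0,"tz":-0.8,"wx":0,"wy":0,"wz":0},{"tx":-0.2,"ty":0,"tz":-0.8,"wx":0,"wy":0,"wz":0},{"tx":-0.2,"ty":0,"tz":-0.8,"wx":0,"wy":0,"wz":0},{"tx":0,"ty":0,"tz":-0.9,"wx":0,"wy":0,"wz":0},{"tx":0,"ty":0,"tz":-0.9,"wx":0,"wy":0,"wz":0},{"tx":0,"ty":0,"tz":-0.5,"wx":0,"wy":0,"wz":0}]'; python3 -m pendant '[{"tx":0,"ty":0,"tz":-0.5,"wx":0,"wy":0,"wz":0},{"tx":0,"ty":0,"tz":0,"wx":0,"wy":0,"wz":0},{"tx":0,"ty":0,"tz":0,"wx":0,"wy":0,"wz":0}]' | grep -E "clock|wrist"
python3 shift.py d7.pkl d8.pkl; python3 - <<'E'
from h import *
import pickle
np.set_printoptions(precision=1,suppress=True)
g=lambda d:cv2.cvtColor(d['color'],cv2.COLOR_RGB2HSV)
# catch arm: bright, unsaturated pixels left of the bar in scene and around catch in side
for f in('d0','d2','d3','d4','d7','d8'):
    D=pickle.load(open(f+'.pkl','rb'))
    out=[]
    for n,(x,y,w,h) in(('scene',(190,228,32,30)),('side',(300,155,40,30))):
        a=g(D[n])[y:y+h,x:x+w]; m=((a[...,1]<60)&(a[...,2]>105)).astype(np.uint8)
        k,lab,st,cen=cv2.connectedComponentsWithStats(m); i=1+st[1:,4].argmax() if k>1 else 0
        out.append((n,st[i].tolist(),cen[i]))
    print(f,out)
# rear board -> stop: bystander motion between d0 and now
E
```

```text
clock: 30.15
tcp_pos: [0.547, -0.0152, 0.2596]
tcp_rot: [[-0.96, -0.097, 0.261], [-0.094, 0.995, 0.025], [-0.263, -0.001, -0.965]]
wrist_force: [0.3, 0.3, -1.2]
finger_gap: 0.0
grip_force: 0.0
clock: 30.45
wrist_force: [-0.3, 1.0, -0.3]
side 0.9967806935310364 0.0 0.0
scene 0.7365759611129761 0.0 0.0
d0 [('scene', [5, 2, 24, 22, 146], array([16.2, 12. ])), ('side', [9, 5, 23, 9, 92], array([18.7,  8.2]))]
d2 [('scene', [5, 2, 25, 22, 156], array([16.5, 11.9])), ('side', [9, 4, 23, 10, 94], array([18.7,  8.2]))]
d3 [('scene', [5, 2, 24, 22, 149], array([16.3, 12. ])), ('side', [9, 4, 23, 10, 96], array([18.7,  8.1]))]
d4 [('scene', [5, 2, 24, 22, 150], array([16.3, 12. ])), ('side', [9, 4, 23, 10, 95], array([18.5,  8.1]))]
d7 [('scene', [5, 2, 24, 22, 206], array([18.1, 11.6])), ('side', [11, 4, 21, 13, 106], array([18.7,  9.3]))]
d8 [('scene', [5, 2, 24, 22, 202], array([18.1, 11.5])), ('side', [12, 5, 20, 12, 103], array([18.8,  9.3]))]
```

```bash
python3 - <<'E'
from h import *
import pickle
g=lambda f,n:cv2.cvtColor(pickle.load(open(f+'.pkl','rb'))[n]['color'],cv2.COLOR_RGB2GRAY)
def sh(f,n,x,y,w,h):
    a,b=[cv2.resize(i,None,fx=8,fy=8,interpolation=cv2.INTER_CUBIC) for i in(g('d0',n)[y:y+h,x:x+w],g(f,n)[y-3:y+h+3,x-3:x+w+3])]
    _,m,_,l=cv2.minMaxLoc(cv2.matchTemplate(b,a,cv2.TM_CCOEFF_NORMED)); return round(m,3),l[0]/8-3,l[1]/8-3
for f in('d2','d4','d8'): print(f,'scene catch tail',sh(f,'scene',192,240,14,14),'side catch',sh(f,'side',316,157,18,9),
  'tray',sh(f,'scene',155,145,45,45),'bowl',sh(f,'side',200,245,55,50),'screwdriver',sh(f,'scene',280,170,36,38),'tin',sh(f,'scene',300,310,34,34))
E
```

```text
d2 scene catch tail (0.997, 0.0, 0.0) side catch (0.997, 0.0, 0.0) tray (0.867, 0.125, 0.125) bowl (0.654, 0.0, 0.375) screwdriver (0.81, 0.875, -1.25) tin (0.998, 0.0, 0.0)
d4 scene catch tail (0.997, 0.0, 0.0) side catch (0.997, 0.0, 0.0) tray (0.999, 0.0, 0.0) bowl (0.682, 0.0, 0.5) screwdriver (0.998, 0.0, 0.0) tin (0.998, 0.0, 0.0)
d8 scene catch tail (0.997, 0.0, 0.0) side catch (0.997, 0.0, 0.0) tray (0.999, 0.0, 0.0) bowl (0.628, 0.0, 0.25) screwdriver (0.999, 0.0, 0.0) tin (0.998, 0.0, 0.0)
```

The catch is back in its down position, the board stayed put after release, and the other things look unmoved.

```bash
python3 -c "
from rig import robot
print(robot.hand_in())"
```

```text
the job is handed in; nothing more can be done
None
```

The movement is on the shelf, latched and upright against the stop after a press of about 18 N (15 N asked, 20 N limit); the job was handed in at about 30.5 s with the arm clear, and the tray, screwdriver and tin had not shifted (bowl match spoiled by shadow; pendulum, brush cup and spare movement unchecked).

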